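# Start a batch of enamelled copper shells in the drying cabinet

### The arm

A 7-joint arm with a two-finger parallel gripper is mounted at the origin on the work surface; the furniture and walls round the work are solid. World frame = base frame: x ahead of the robot, y to its left, z up, the work surface at z = 0. Lengths are in m, angles in rad, forces in N, time in s.
With the tool pointing down it reaches from about 0.425 to 0.875 m from the base axis. Payload 4.7 kg.
Tool frame: the origin (TCP) lies at the very end of the fingers, on their centre line; the grasp point (between the pads) lies behind it (ctrl.tcp_to_grasp is the z of the grasp point in the tool frame, in m); z points along the fingers, y is the line along which they close (so a half turn about z gives the same grasp; the last joint's range is limited). The gripper opens to 87 mm and grips with 3 to 60 N. Pads are 19 mm wide; open, the fingers measure 117 mm over their backs; the gripper's body (75 mm by 190 mm) begins 51 mm behind the grasp point.
Start: joints at [-1.146, 0.321, -0.07, 1.45, 0.023, 1.371, -0.057], TCP at [0.26, 0.596, 0.19] pointing down, gripper open.
Joint ranges: [-2.86, 2.86], [-0.3, 2.09], [-1.38, 1.24], [0.06, 2.45], [-1.56, 4.7], [0.09, 2.05], [-2.69, 2.69]. Speed limits (rad/s): [2.57, 2.57, 3.14, 3.14, 3.14, 3.14, 3.14].

### API

Orientations are given as a rotation vector (axis times angle).
In Python, from bench import ctrl gives the robot as it stands.
- The arm moves only by the tool step_arm, never from a script. Its argument "targets" is a list of rows, each a list of 7 numbers: the shift along the world's x, y, z in cm, then the turn, a rotation vector about the world's x, y, z in degrees, then the opening, from 0 (shut) to 1 (fully open). A call has exactly 5 rows; each row shifts and turns the commanded pose from where the row before left it; what a row does not reach is not made up. A row lasts 1/12 s, in which the tool goes at most 41.7 mm and 7.16 degrees, less where a joint would pass 70% of its speed; a pose out of reach is approached as far as the arm can. A call with a gripper value outside its range is refused whole. The fingers move at their own pace and stop on an object; "force" is the grip in N (left out, the last holds). Time passes only in rows, so rows that do not move let the fingers close, or fill a call up. It gives the time, the measured TCP pose, the force, the opening and the grip force at its end, in the units of the state.
- ctrl.get_state(): the state, without advancing time (a new reading comes with each control period).
- ctrl.get_image(name): name is "scene" or "top" or "wrist"; returns (picture, depth): 384x512x3 uint8, red, green, blue; 384x512 float32, m along the optical axis (not along the pixel's ray), 0 where there is no reading.
- ctrl.camera_params(name): a dict with "intrinsics" (3x3 intrinsics, pixels), "distortion" ([k1, k2, p1, p2, k3] as OpenCV has them; the pictures are not rectified), "rvec" (rotation vector, rad) and "tvec" (3), from world to camera coordinates, as OpenCV has them; the wrist camera has in their place "hand_eye" (4x4, takes a point from camera to tool coordinates, whose origin is the TCP and whose axes are the flange's). Camera axes: x right, y down, z forward; pixel columns grow to the right and rows downward; lengths in m; the calibration is good to about 2 mm. A picture is of the moment at which its call begins: read the wrist's pose just before it. camera_params takes no time and is no camera call.
- ctrl.close_job(): hands the job in; it is judged then, once.
The state is a dict: "time": time; "joint_positions": joint angles; "qd": joint speeds; "joint_torque": joint torques, N m; "position": TCP position; "tool_rot": TCP orientation; "ft_force": force on the tool from outside, world axes, zero at the start; "torque": the same for the moment, N m; "grip_width": opening from 0.0 (shut) to 1.0 (fully open); "grip_force": force on a finger pad.
Only numpy, scipy, OpenCV 4.12 (cv2) and the standard library are available. Lean on these libraries where they do the work, as an engineer would, in place of code of your own. Each camera call takes 0.05 s, during which the arm holds its last target. There are 200 camera calls.

### The job

Stand every copper half shell, mouth up, on the floor of the drying cabinet's open drawer and push the drawer fully home so that it clicks in. Then open the air valve by one and a half turns (counter-clockwise from above), counted on the red pointer: the worn wheel turns loosely on its key at first, and that slack does not count. Last, take up the infrared thermometer, point it from a hand's breadth or so at the black measuring spot on the drawer front and hold it steady for two seconds, then lay it flat on its cork mat again; leave the other tools and jars where they are.

Things in the scene. Friction and masses are not known exactly. Their poses are not given: they have to be found in the camera images.
- shell_1: copper bowl (pressed half shell), 63 mm across the rim, 28 mm high, rounded walls about 3 mm thick that narrow to a foot 24 mm across, 45 g, standing mouth up; origin at the centre of its underside, z up. Two or three such shells are there; an absent one reads None. It can be gripped across the whole rim from above
- shell_2: second copper shell, alike (may be absent)
- shell_3: third copper shell, alike (may be absent)
- drying_cabinet: grey sheet-steel drying cabinet, fixed to the bench, 160 mm deep (x) x 264 mm wide (y) x 94 mm high, with a drawer that pulls out to -x; origin at the centre of its underside, x from the drawer side to the back, y to the left, z up. On its left a brass angle valve with a blue handwheel rises from a bench flange and is piped to the cabinet
- drawer (a joint): drawer slide in m: 0 = fully home against its stop, 0.15 = full out (it starts 0.135 to 0.15 out). Slides with 1.5 N of friction; from about 13 mm to 6 mm before home a sprung roller catch resists with about 8 N, then pulls the drawer home and holds it
- drawer_floor (a point): centre of the drawer's inner floor (moves with the drawer, axes as the cabinet's); inside the drawer is 150 mm (x) x 236 mm (y), walls 36 mm high, its floor 22 mm above the bench. One row of three shells side by side along y fits well (78 mm apart)
- drawer_front (a point): centre of the outer face of the cream drawer front (front 258 mm wide, 70 mm high from 13 to 83 mm above the bench, 14 mm thick, smooth apart from a flush pull); push it along the cabinet's +x
- hot_spot (a point): centre of the matt black measuring spot, 42 mm across with a white ring, on the drawer front, left of its middle, facing the cabinet's -x, 49 mm above the bench
- valve_nut (a joint): turn of the valve's yoke nut in rad, which alone moves the stem: 0 = shut (start), positive = opened, counter-clockwise from above; 2 pi = one full turn (stem rises 5 mm). The red pointer, 35 mm long, on top of the hub turns with it and points to the cabinet's -x at 0. Stays where it is left; takes 0.22 N m
- handle_grip (a point): middle of the upright black revolving handle on the wheel, at the height to grip: 18 mm thick, 52 mm tall (from 145 to 197 mm above the bench; this point 177 mm), 45 mm from the wheel's axis; it turns freely about itself, so it can be held and led round in a circle with the hand's heading unchanged.
- wheel_axis (a point): point on the wheel's vertical axis, at the height of handle_grip; fixed to the cabinet. The blue wheel is 122 mm across, its rim 135 mm above the bench; hub, pointer and stem end stay below 165 mm. The wheel has 1.2 rad of slack on the nut (either way), of which an unknown part is left to take up at the start
- thermometer: yellow and black pistol infrared thermometer, 0.17 kg, lying on its side: head 120 mm long (x), 46 mm wide (y), 36 mm thick (z); pistol grip 90 mm long and 32 mm wide goes off to -y from the rear of the head. Origin on its lower face under the head, 68 mm behind the lens; x = the way it looks, z up
- thermo_grip (a point): grip point of the thermometer: middle of its head's thickness and width, 8 mm ahead of the origin, just ahead of its centre of mass, 18 mm above its lower face; grip here across y (46 mm), 15 mm clear of the pistol grip
- thermo_nose (a point): middle of the thermometer's lens, 60 mm ahead of thermo_grip; it looks along its own x axis (axes as the thermometer's)
- cork_mat: cork mat, 160 x 160 x 4 mm, fixed on the bench, on which the thermometer lies; origin at the centre of its underside, x and y along its sides
- oil_stone: dark abrasive stone, 40 x 90 x 25 mm, bystander
- burnisher: burnisher with wooden handle, 171 mm long, bystander
- green_jar: small green jar, 37 mm across and 47 mm tall, bystander

How it is judged:
By the outcome, as a careful person would: the job done as asked, in the order asked, and still so for the second after the job is handed in, with the robot touching nothing.
Of shell_1, shell_2, shell_3 only 2 to 3 are there at a start; the rules pass over those that are not, and their reading is None.
At some moment in a run one of shell_1, shell_2, shell_3 may be knocked a few centimetres aside while the robot is not near it.
Once in a run the grip may slacken for a moment while it holds something.
It also fails if it takes over 200 s, if anything falls off the work surface, if the arm or the gripper's body presses on something with over 40 N, if the wrist force passes 120 N, or if a joint passes its speed limit or range.

## Working session

There is one attempt and no reset: what is moved stays moved. The work goes in short steps, Python scripts to look and compute and a tool call to move; the robot and the scene stay as the last step left them, time stands still between calls to the robot, and variables do not carry over. Pictures are saved under pics/ and viewed, at most 14 in all, crops included, and the job is handed in when it is done.

Besides the shell and the picture viewer there is one more tool, called after "Emit:" by a JSON object that holds its "name" and its "arguments". step_arm: Moves the arm, as the interface text tells. Its arguments: {"type":"object","properties":{"targets":{"type":"array"},"force":{"type":"number"}},"required":["targets"]}

```bash
ls; mkdir -p pics
cat > h.py <<'E'
import numpy as np, cv2
from bench import ctrl
from scipy.spatial.transform import Rotation as R
def cam(name):
    st=ctrl.get_state(); p=ctrl.camera_params(name); im,d=ctrl.get_image(name)
    K=np.array(p["intrinsics"]);D=np.array(p["distortion"],float)
    if name=="wrist":
        T=np.eye(4);T[:3,:3]=R.from_rotvec(st["tool_rot"]).as_matrix();T[:3,3]=st["position"]
        C=T@np.array(p["hand_eye"])
    else:
        E=np.eye(4);E[:3,:3]=cv2.Rodrigues(np.array(p["rvec"],float))[0];E[:3,3]=np.ravel(p["tvec"]);C=np.linalg.inv(E)
    return im,d,K,D,C
def ray(uv,K,D,C):
    n=cv2.undistortPoints(np.array(uv,float).reshape(-1,1,2),K,D).reshape(-1,2)
    return C[:3,3],np.c_[n,np.ones(len(n))]@C[:3,:3].T
def plane(uv,z,c):
    o,r=ray(uv,*c[2:]); return o+r*((z-o[2])/r[:,2])[:,None]
def cloud(c):
    im,d,K,D,C=c; h,w=d.shape
    u,v=np.meshgrid(np.arange(w),np.arange(h)); o,r=ray(np.stack([u,v],-1).reshape(-1,2),K,D,C)
    P=(o+r*d.reshape(-1,1)).reshape(h,w,3); P[d==0]=np.nan
    return P
def save(n,im): cv2.imwrite(f"pics/{n}.png",cv2.cvtColor(im,cv2.COLOR_RGB2BGR))
def st():
    s=ctrl.get_state(); return {k:np.round(s[k],4) for k in("time","position","tool_rot","ft_force","grip_width","grip_force","joint_positions")}
E
python3 - <<'E'
from h import *
print(st(),ctrl.tcp_to_grasp)
a=cam("top");b=cam("scene")
save("top0",a[0]);save("scene0",b[0])
np.savez("v0.npz",top=cloud(a),scene=cloud(b),ti=a[0],si=b[0])
print(a[4],b[4])
E
```

```text
pics
{'time': np.float64(0.0), 'position': array([0.2594, 0.5953, 0.1891]), 'tool_rot': array([-6.4060e-01, -3.0753e+00,  3.0000e-03]), 'ft_force': array([ 0.1719,  0.1323, -0.2242]), 'grip_width': np.float64(1.0017), 'grip_force': np.float64(0.0), 'joint_positions': array([-1.1459,  0.3218, -0.0701,  1.4517,  0.0226,  1.3708, -0.0569])} -0.0187
[[ 0.01238616 -0.99804968  0.06118347  0.46596191]
 [-0.99990642 -0.0120073   0.00655604 -0.02801894]
 [-0.00580861 -0.06125895 -0.99810501  1.21359252]
 [ 0.          0.          0.          1.        ]] [[-0.60355437 -0.50977812  0.61306475 -0.33706115]
 [-0.79714107  0.36943042 -0.47758483  0.63222728]
 [ 0.01697753 -0.77694751 -0.62933642  1.01313172]
 [ 0.          0.          0.          1.        ]]
```

View pics/top0.png

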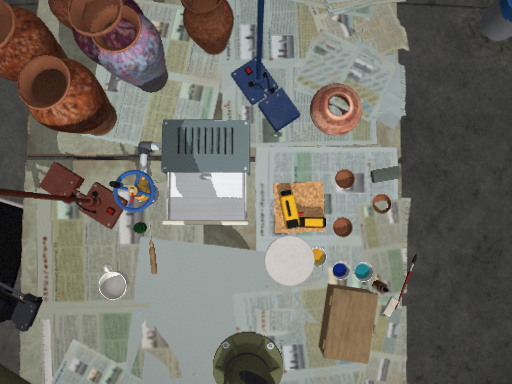

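View pics/scene0.png

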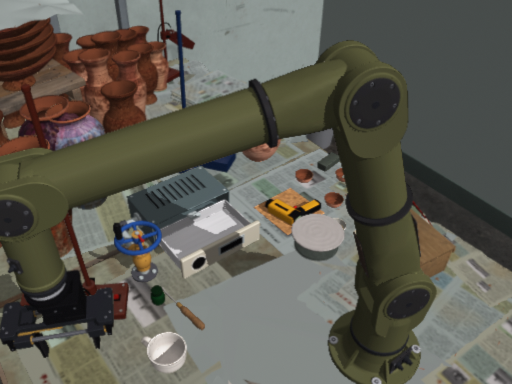

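Run:
```python
from h import *
z=np.load("v0.npz");P=z["top"];im=z["ti"]
a=cv2.resize(im[160:250,260:410],None,fx=5,fy=5,interpolation=cv2.INTER_CUBIC)
save("crop_s",a)
b=cv2.resize(im[110:240,100:260],None,fx=4.5,fy=4.5,interpolation=cv2.INTER_CUBIC)
save("crop_c",b)
for n,(u,v) in dict(s1=(345,178),s2=(343,227),s3=(381,203),mat=(310,190),drawfloor=(205,200),cab=(205,165),wheel=(134,190)).items():
    print(n,np.round(np.nanmean(P[v-1:v+2,u-1:u+2].reshape(-1,3),0),3),im[v,u])
```

```text
s1 [ 0.599 -0.306  0.003] [138  85  61]
s2 [ 0.443 -0.299  0.004] [97 60 46]
s3 [ 0.52  -0.421  0.008] [148 150 137]
mat [ 0.559 -0.193  0.004] [220 166 111]
drawfloor [0.522 0.139 0.024] [169 171 174]
cab [0.623 0.131 0.096] [109 125 126]
wheel [0.542 0.324 0.15 ] [175 150 110]
```

View pics/crop_s.png

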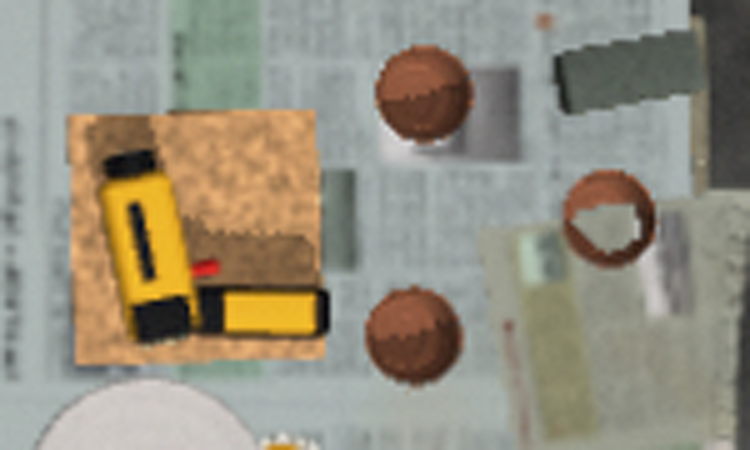

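View pics/crop_c.png

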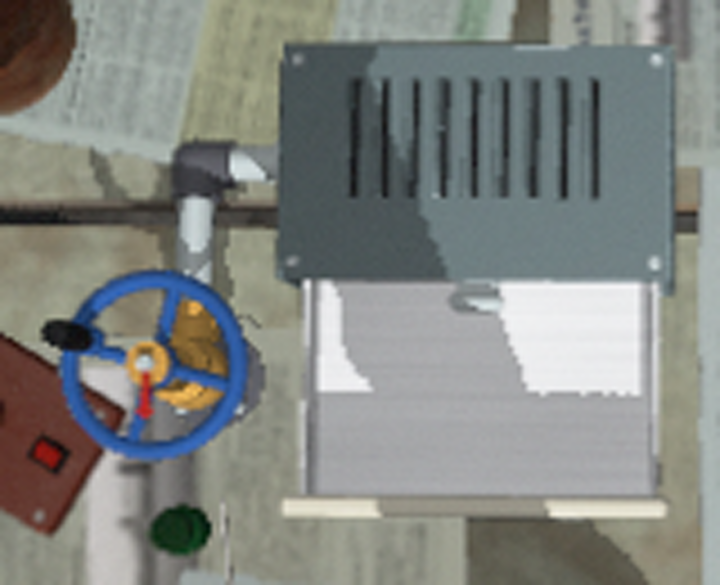

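Run:
```python
from h import *
z=np.load("v0.npz");P=z["top"];im=z["ti"]
np.set_printoptions(linewidth=200)
for v0,u0 in((178,345),(227,343),(203,381)):
    print("row z",np.round(P[v0,u0-13:u0+14,2]*1000).astype(int)); print("col z",np.round(P[v0-13:v0+14,u0,2]*1000).astype(int))
    sub=P[v0-13:v0+14,u0-13:u0+14].reshape(-1,3); m=sub[:,2]>0.018
    q=sub[m]; print(m.sum(),(q.min(0)+q.max(0))/2,np.ptp(q,axis=0),q[:,2].max())
# wheel etc.
hsv=cv2.cvtColor(im,cv2.COLOR_RGB2HSV)
for n,lo,hi,zr in(("wheel",(100,120,60),(125,255,255),(.12,.15)),("handle",(0,0,0),(180,255,60),(.18,.21)),("red",(0,180,100),(6,255,255),(.14,.17))):
    m=cv2.inRange(hsv,lo,hi)>0; m&=(P[...,2]>zr[0])&(P[...,2]<zr[1]); m[:, :100]=0;m[:,165:]=0
    q=P[m]; print(n,m.sum(),q.min(0),q.max(0)) if m.any() else print(n,0)
m=(P[...,2]>.18)&(P[...,2]<.21); m[:, :100]=0;m[:,165:]=0;m[:150]=0;m[240:]=0
q=P[m];print("high",m.sum(),np.median(q,0),q.min(0),q.max(0))
# cabinet top corners
m=((P[...,2]>.088)&(P[...,2]<.1)).astype(np.uint8);m[:,:155]=0;m[:,260:]=0;m[:100]=0;m[180:]=0
c=np.argwhere(m)[:,::-1].astype(np.float32);r=cv2.minAreaRect(c);print(r)
import types
cc=ctrl.camera_params("top")
```

```text
row z [ 3  6  0 24  9  7  3  7  9  6  3  5  2  6  2  7  7  9 10 13 17 20 30  1  4  6  2]
col z [                   5 -9223372036854775808                    1                    1                   29                   22                   17                   12                    8
                    5                    5                    4                    5                    6                    3                    4                   10                    5
                    6                    8                    6                    5                   12                   26                    2                    2                    6]
81 [ 0.5952624  -0.29882308  0.02518348] [0.06086828 0.0614786  0.01404718] 0.03220706824559727
row z [                   6 -9223372036854775808                    1                   28                   11                    5                    6                    5                    7
                    5                    6                    3                   -3                    2                    5                
[... 509 characters left out ...]
17]
col z [ 3  1  3  5 27 16 11 11  2  5  6 11  6  5 10  6 12 10  6  6  8 10 17 27  6  8  4]
74 [ 0.5178364  -0.42165731  0.02605474] [0.05996943 0.07476934 0.01383739] 0.03297343609892667
wheel 539 [0.4827128  0.26932385 0.13223696] [0.60096081 0.38991003 0.14888406]
handle 108 [0.54719891 0.36304854 0.18005091] [0.82690147 0.41963505 0.20838672]
red 11 [0.50815298 0.32547189 0.14760181] [0.53379123 0.33067107 0.15308358]
high 43 [0.55564844 0.36903796 0.19501132] [0.54719891 0.36304854 0.18026018] [0.56416154 0.38054649 0.20136516]
((205.1907958984375, 145.4153594970703), (87.35620880126953, 53.34238815307617), 1.2730300426483154)<stdin>:5: RuntimeWarning: invalid value encountered in cast
```

Run:
```python
from h import *
z=np.load("v0.npz");P=z["top"];im=z["ti"]
c=cam("top")
np.set_printoptions(suppress=True)
m=((P[...,2]>.086)&(P[...,2]<.1)).astype(np.uint8);m[:,:155]=0;m[:,260:]=0;m[:100]=0;m[180:]=0
m=cv2.morphologyEx(m,cv2.MORPH_CLOSE,np.ones((5,5)))
k=max(cv2.findContours(m,0,2)[0],key=cv2.contourArea)
W=plane(k.reshape(-1,2),.094,c)[:,:2].astype(np.float32)
r=cv2.minAreaRect(W);print("cab",r,cv2.boxPoints(r))
# cream front
hsv=cv2.cvtColor(im,cv2.COLOR_RGB2HSV)
m=((P[...,2]>.072)&(P[...,2]<.09)).astype(np.uint8);m[:,:155]=0;m[:,260:]=0;m[:205]=0;m[235:]=0
k=np.argwhere(m)[:,::-1];W=plane(k,.083,c)[:,:2].astype(np.float32);r=cv2.minAreaRect(W);print("front",r,cv2.boxPoints(r),len(k))
# thermometer
m=((P[...,2]>.03)&(P[...,2]<.05)).astype(np.uint8);m[:,:270]=0;m[:,330:]=0;m[:175]=0;m[235:]=0
k=np.argwhere(m)[:,::-1];W=plane(k,.04,c)[:,:2].astype(np.float32)
y=cv2.inRange(hsv,(15,120,60),(35,255,255));
k1=np.argwhere((m>0)&(np.arange(512)[None]<303))[:,::-1];W=plane(k1,.04,c)[:,:2].astype(np.float32);r=cv2.minAreaRect(W);print("head",r,cv2.boxPoints(r))
# coarse heights near
for n,(a,b,e,f) in dict(bowl=(265,235,315,290),yj=(312,245,327,266),bl=(330,262,350,280),teal=(355,262,375,280),box=(320,285,380,365),stone=(370,165,400,183),pinkpot=(310,85,362,135),stand=(60,150,125,230),green=(130,220,150,237)).items():
    q=P[b:f,a:e].reshape(-1,3);q=q[q[:,2]>.018];print(n,np.round([q[:,0].min(),q[:,0].max(),q[:,1].min(),q[:,1].max(),np.percentile(q[:,2],97)],3))
```

```text
cab ((0.6826192140579224, 0.13305915892124176), (0.1605808585882187, 0.2630440890789032), 0.3161452114582062) [[0.60160434 0.2641362 ]
 [0.6030557  0.00109609]
 [0.7636341  0.00198212]
 [0.7621827  0.26502222]]
front ((0.45395034551620483, 0.1317387819290161), (0.011974946595728397, 0.25431469082832336), 0.7999865412712097) [[0.4461881  0.25880012]
 [0.4497388  0.00451024]
 [0.4617126  0.00467744]
 [0.4581619  0.25896734]] 400
head ((0.4986579418182373, -0.1303514540195465), (0.11993128806352615, 0.06050499528646469), 12.614947319030762) [[ 0.4335328  -0.11392562]
 [ 0.44674695 -0.17297001]
 [ 0.56378305 -0.14677729]
 [ 0.55056894 -0.0877329 ]]
bowl [ 0.269  0.418 -0.204 -0.05   0.061]
yj [ 0.323  0.381 -0.241 -0.193  0.059]
bl [ 0.282  0.334 -0.314 -0.259  0.031]
teal [ 0.28   0.335 -0.386 -0.331  0.032]
box [ 0.047  0.269 -0.398 -0.22   0.102]
stone [ 0.586  0.638 -0.476 -0.385  0.03 ]
pinkpot [ 0.721  0.899 -0.354 -0.181  0.128]
stand [0.433 0.626 0.354 0.598 0.197]
green [0.416 0.454 0.317 0.361 0.052]
```

Emit:
{"name": "step_arm", "arguments": {"targets": [[0,-4,2,0,0,-7,1],[0,-4,2,0,0,-7,1],[0,-4,2,0,0,-7,1],[0,-4,2,0,0,-7,1],[0,-4,2,0,0,-7,1]]}}

```text
time: 0.57
position: [0.2593, 0.4076, 0.2837]
tool_rot: [-1.544, -2.736, 0.001]
ft_force: [0.7, -0.1, 1.1]
grip_width: 0.998
grip_force: 0.0
```

Emit:
{"name": "step_arm", "arguments": {"targets": [[1.5,-3.8,0,0,0,-7,1],[1.5,-3.8,0,0,0,-7,1],[1.5,-3.8,0,0,0,-7,1],[1.5,-3.8,0,0,0,-7,1],[1.5,-3.8,0,0,0,-3,1]]}}

```text
time: 0.98
position: [0.3348, 0.2176, 0.2833]
tool_rot: [-2.218, -2.225, -0.001]
ft_force: [2.0, -0.2, 0.6]
grip_width: 0.999
grip_force: 0.0
```

Emit:
{"name": "step_arm", "arguments": {"targets": [[1.2,-3.8,0,0,0,0,1],[1.2,-3.8,0,0,0,0,1],[1.2,-3.8,0,0,0,0,1],[1.2,-3.8,0,0,0,0,1],[1.2,-3.8,0,0,0,0,1]]}}

```text
time: 1.4
position: [0.3946, 0.0272, 0.2834]
tool_rot: [2.213, 2.229, 0.001]
ft_force: [0.8, 1.4, 0.6]
grip_width: 1.003
grip_force: 0.0
```

Emit:
{"name": "step_arm", "arguments": {"targets": [[1.2,-3.8,0,0,0,0,1],[1.2,-3.8,0,0,0,0,1],[1.2,-3.8,0,0,0,0,1],[1.2,-3.8,0,0,0,0,1],[1.2,-3.8,0,0,0,0,1]]}}

```text
time: 1.82
position: [0.4546, -0.1624, 0.2834]
tool_rot: [2.212, 2.23, 0.001]
ft_force: [1.7, 0.3, 0.6]
grip_width: 1.0
grip_force: 0.0
```

Emit:
{"name": "step_arm", "arguments": {"targets": [[1.2,-3.8,0,0,0,0,1],[1.2,-3.8,0,0,0,0,1],[1,-3,0,0,0,0,1],[1,-3,0,0,0,0,1],[0,0,0,0,0,0,1]]}}

```text
time: 2.23
position: [0.4978, -0.3026, 0.2819]
tool_rot: [2.219, 2.221, -0.01]
ft_force: [-0.8, 1.2, -0.1]
grip_width: 0.999
grip_force: 0.0
```

Run:
```python
from h import *
print(st())
c=cam("wrist");save("w1",c[0]);P=cloud(c);np.savez("w1.npz",P=P,im=c[0]);print(c[4])
```

```text
{'time': np.float64(2.2333), 'position': array([ 0.4978, -0.3026,  0.2819]), 'tool_rot': array([ 2.2194,  2.2212, -0.0098]), 'ft_force': array([-0.8043,  1.2202, -0.1176]), 'grip_width': np.float64(0.9989), 'grip_force': np.float64(0.0), 'joint_positions': array([-0.202 ,  0.1795,  0.8116,  1.5019, -0.1237,  1.5155,  0.6092])}
[[ 0.99999313  0.00206357 -0.00308062  0.49914541]
 [ 0.00118396 -0.9650363  -0.26211359 -0.23126861]
 [-0.0035138   0.26210814 -0.96503211  0.47517642]
 [ 0.          0.          0.          1.        ]]
```

View pics/w1.png

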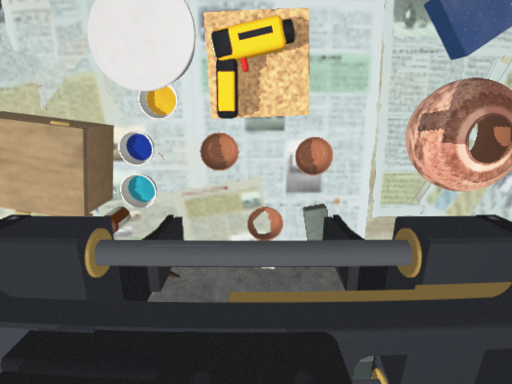

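```bash
cat >> h.py <<'E'
def shells(c,boxes,zr=0.028):
    im,P=c[0],cloud(c); hsv=cv2.cvtColor(im,cv2.COLOR_RGB2HSV)
    m=cv2.inRange(hsv,(0,90,40),(14,255,230))
    for (a,b,e,f) in boxes:
        s=np.zeros_like(m);s[b:f,a:e]=m[b:f,a:e]
        k=cv2.findContours(s,0,2)[0]
        if not k: print("none");continue
        k=max(k,key=cv2.contourArea)
        W=plane(k.reshape(-1,2),zr,c)[:,:2].astype(np.float32)
        q=P[b:f,a:e].reshape(-1,3);q=q[(q[:,2]>.02)&(q[:,2]<.045)]
        print("encl",cv2.minEnclosingCircle(W),"ell",cv2.fitEllipse(W)[:2],"rim pts",len(q),np.round((q.min(0)+q.max(0))/2,3),np.round(np.ptp(q,axis=0),3))
E
python3 - <<'E'
from h import *
c=cam("wrist")
shells(c,[(195,125,245,178),(290,130,340,180),(243,200,290,245)])
print(st()["time"],st()["position"])
E
```

```text
encl ((0.4438166320323944, -0.29073861241340637), 0.030230369418859482) ell ((0.4439128041267395, -0.2907584607601166), (0.05779280513525009, 0.05901199206709862)) rim pts 222 [ 0.443 -0.292  0.024] [0.061 0.061 0.008]
encl ((0.5951882004737854, -0.29750341176986694), 0.030091067776083946) ell ((0.5951780080795288, -0.29752519726753235), (0.05822495371103287, 0.059044402092695236)) rim pts 227 [ 0.595 -0.298  0.024] [0.061 0.062 0.009]
encl ((0.5181798934936523, -0.41328689455986023), 0.030270209535956383) ell ((0.5182410478591919, -0.41375842690467834), (0.05821671336889267, 0.059496089816093445)) rim pts 158 [ 0.518 -0.414  0.024] [0.06  0.056 0.009]
2.3333 [ 0.498  -0.2974  0.2824]
```

Emit:
{"name": "step_arm", "arguments": {"targets": [[-1.4,0.2,-4,0,0,0,1],[-1.4,0.2,-4,0,0,0,1],[-1.4,0.2,-4,0,0,0,1],[-1.3,0,-4,0,0,0,1],[0,0,-4,0,0,0,1]]}}

```text
time: 2.75
position: [0.4425, -0.2884, 0.0848]
tool_rot: [-2.211, -2.231, -0.005]
ft_force: [1.6, 0.6, -0.7]
grip_width: 1.002
grip_force: 0.0
```

Emit:
{"name": "step_arm", "arguments": {"targets": [[0,0,-1.8,0,0,0,1],[0,0,0,0,0,0,1],[0,0,0,0,0,0,1],[0,0,0,0,0,0,1],[0,0,0,0,0,0,1]]}}

```text
time: 3.17
position: [0.4464, -0.2908, 0.0701]
tool_rot: [2.209, 2.229, 0.003]
ft_force: [0.1, 0.3, 0.6]
grip_width: 1.002
grip_force: 0.0
```

Emit:
{"name": "step_arm", "arguments": {"targets": [[-0.3,-0.1,-2.2,0,0,0,1],[0,0,-2.2,0,0,0,1],[0,0,-1,0,0,0,1],[0,0,-0.9,0,0,0,1],[0,0,0,0,0,0,1]]}}

```text
time: 3.58
position: [0.4412, -0.2911, 0.0042]
tool_rot: [-2.211, -2.23, 0.001]
ft_force: [-0.5, 1.5, 0.3]
grip_width: 0.999
grip_force: 0.0
```

Emit:
{"name": "step_arm", "arguments": {"targets": [[0,0,0,0,0,0,0.6],[0,0,0,0,0,0,0.6],[0,0,0,0,0,0,0.6],[0,0,0,0,0,0,0.6],[0,0,0,0,0,0,0.6]], "force": 15}}

```text
time: 4.0
position: [0.4419, -0.2917, 0.0054]
tool_rot: [2.212, 2.23, 0.001]
ft_force: [0.0, 1.1, -0.1]
grip_width: 0.706
grip_force: 0.0
```

Emit:
{"name": "step_arm", "arguments": {"targets": [[0,0,0,0,0,0,0.5],[0,0,0,0,0,0,0.5],[0,0,0,0,0,0,0.5],[0,0,1,0,0,0,0.5],[0,0,2,0,0,0,0.5]]}}

```text
time: 4.42
position: [0.4395, -0.2906, 0.0337]
tool_rot: [-2.21, -2.227, 0.004]
ft_force: [0.7, -0.1, 0.5]
grip_width: 0.503
grip_force: 0.0
```

Emit:
{"name": "step_arm", "arguments": {"targets": [[0,1,3,0,0,0,0.5],[0.4,2,3,0,0,0,0.5],[0.4,3,2,0,0,0,0.5],[0.4,3.5,2,0,0,0,0.5],[0.4,3.8,1,0,0,0,0.5]]}}

```text
time: 4.83
position: [0.4588, -0.159, 0.1485]
tool_rot: [2.213, 2.224, 0.005]
ft_force: [1.7, 0.9, -0.4]
grip_width: 0.5
grip_force: 0.0
```

Run:
```python
from h import *
print(st())
c=cam("wrist");save("w2",c[0])
c=cam("top");save("t2",cv2.resize(c[0][160:290,260:410],None,fx=4,fy=4))
```

```text
{'time': np.float64(4.8333), 'position': array([ 0.4588, -0.159 ,  0.1485]), 'tool_rot': array([2.2132, 2.2237, 0.005 ]), 'ft_force': array([ 1.6968,  0.8937, -0.4427]), 'grip_width': np.float64(0.4998), 'grip_force': np.float64(0.0), 'joint_positions': array([-0.4232, -0.035 ,  0.6966,  1.9297,  0.0231,  1.2335,  0.2703])}
```

View pics/w2.png

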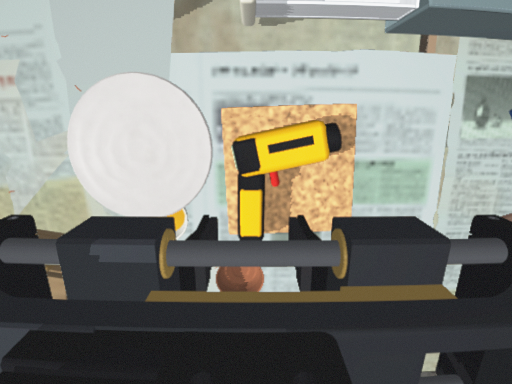

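Run:
```python
from h import *
c=cam("top")
im=c[0];P=cloud(c);hsv=cv2.cvtColor(im,cv2.COLOR_RGB2HSV)
m=cv2.inRange(hsv,(0,90,40),(14,255,230));m[:150]=0;m[250:]=0;m[:,320:]=m[:,320:];m[:,:318]=0;m[:,400:]=0
for k in cv2.findContours(m,0,2)[0]:
    if cv2.contourArea(k)<60: continue
    print(cv2.boundingRect(k),cv2.minEnclosingCircle(plane(k.reshape(-1,2),.028,c)[:,:2].astype(np.float32)))
```

```text
(373, 194, 18, 19) ((0.5190566778182983, -0.4152555763721466), 0.030178189277648926)
(335, 169, 20, 20) ((0.5955305099487305, -0.2983488142490387), 0.030831266194581985)
```

View pics/t2.png

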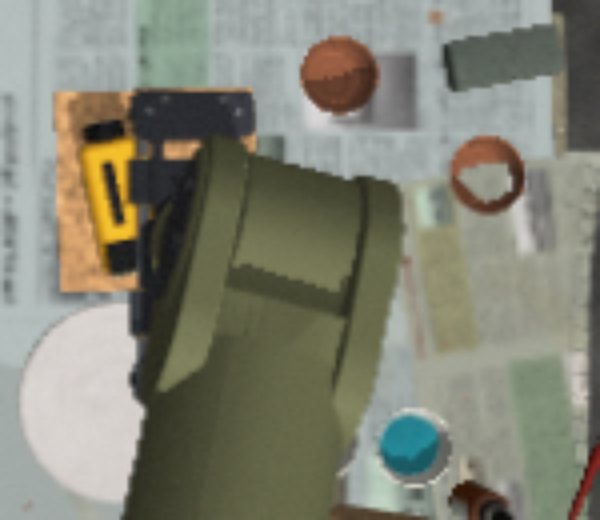

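Emit:
{"name": "step_arm", "arguments": {"targets": [[0,-2,2,0,0,0,1],[0.5,-3.5,2,0,0,0,1],[0.5,-3.5,3,0,0,0,1],[1,-3.5,3,0,0,0,1],[1,-2,3,0,0,0,1]]}}

```text
time: 5.4
position: [0.4834, -0.3007, 0.2696]
tool_rot: [2.218, 2.224, -0.003]
ft_force: [0.2, -1.4, 1.0]
grip_width: 0.794
grip_force: 0.0
```

Emit:
{"name": "step_arm", "arguments": {"targets": [[0,0,0,0,0,0,1],[0,0,0,0,0,0,1],[0,0,0,0,0,0,1],[0,0,0,0,0,0,1],[0,0,0,0,0,0,1]]}}

```text
time: 5.82
position: [0.4851, -0.2947, 0.2671]
tool_rot: [-2.21, -2.23, 0.0]
ft_force: [-0.1, -0.0, 0.3]
grip_width: 0.997
grip_force: 0.0
```

```bash
cat >> h.py <<'E'
def allshells(name="wrist",zr=.028):
    c=cam(name);im,P=c[0],cloud(c);hsv=cv2.cvtColor(im,cv2.COLOR_RGB2HSV)
    m=cv2.inRange(hsv,(0,90,40),(14,255,230))
    for k in cv2.findContours(m,0,2)[0]:
        if cv2.contourArea(k)<60: continue
        (x,y),r=cv2.minEnclosingCircle(plane(k.reshape(-1,2),zr,c)[:,:2].astype(np.float32))
        if .02<r<.04: print(cv2.boundingRect(k),np.round((x,y,r),4))
    return c
E
python3 - <<'E'
from h import *
c=allshells();print(st()["position"]);save("w3",c[0])
E
```

```text
(254, 216, 37, 24) [ 0.518  -0.4131  0.0304]
(113, 215, 19, 25) [ 0.2663 -0.4071  0.0243]
(305, 145, 37, 38) [ 0.5952 -0.2975  0.0303]
(207, 140, 39, 38) [ 0.4438 -0.2908  0.0302]
[ 0.4853 -0.2947  0.2673]
```

Emit:
{"name": "step_arm", "arguments": {"targets": [[-1.5,0.4,-4,0,0,0,1],[-1.5,0,-4,0,0,0,1],[-1.2,0,-4,0,0,0,1],[0,0,-4,0,0,0,1],[0,0,-4,0,0,0,1]]}}

```text
time: 6.28
position: [0.4439, -0.2908, 0.069]
tool_rot: [2.212, 2.231, 0.004]
ft_force: [1.2, 0.4, -0.2]
grip_width: 0.998
grip_force: 0.0
```

Emit:
{"name": "step_arm", "arguments": {"targets": [[0,0,-3,0,0,0,1],[0,0,-2,0,0,0,1],[0,0,-1,0,0,0,1],[0,0,0,0,0,0,1],[0,0,0,0,0,0,1]]}}

```text
time: 6.7
position: [0.4448, -0.292, 0.011]
tool_rot: [2.212, 2.231, -0.0]
ft_force: [0.9, 0.3, 1.0]
grip_width: 1.001
grip_force: 0.0
```

Emit:
{"name": "step_arm", "arguments": {"targets": [[0,0,0,0,0,0,0.6],[0,0,0,0,0,0,0.6],[0,0,0,0,0,0,0.6],[0,0,0,0,0,0,0.6],[0,0,0,0,0,0,0.6]]}}

```text
time: 7.12
position: [0.4451, -0.2921, 0.0112]
tool_rot: [2.212, 2.23, 0.001]
ft_force: [-0.5, 0.0, -0.3]
grip_width: 0.707
grip_force: 0.0
```

Emit:
{"name": "step_arm", "arguments": {"targets": [[0,0,0,0,0,0,0.6],[0,0,0,0,0,0,0.6],[0,0,0,0,0,0,0.6],[0,0,0,0,0,0,0.6],[0,0,0,0,0,0,0.6]]}}

```text
time: 7.53
position: [0.4446, -0.292, 0.0105]
tool_rot: [-2.212, -2.23, 0.0]
ft_force: [0.5, 1.4, 0.4]
grip_width: 0.6
grip_force: 0.0
```

Run:
```python
from h import *
print(st()["position"],st()["grip_width"])
c=cam("wrist");a=cam("scene")
save("w4",np.hstack([c[0][150:330,100:420],cv2.resize(a[0][140:230,270:430],None,fx=2,fy=2)]))
```

```text
[ 0.4446 -0.292   0.0105] 0.6
```

View pics/w4.png

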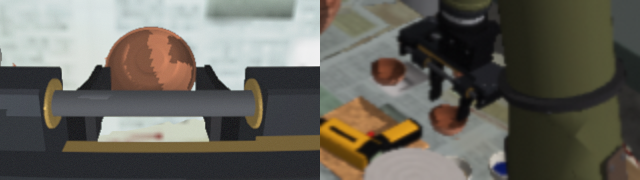

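Run:
```python
from h import *
np.set_printoptions(suppress=True,precision=4)
s=st();print(s["position"])
c=cam("wrist");p=s["position"]
im,d,K,D,C=c;print(K,D)
E=np.linalg.inv(C);rv=cv2.Rodrigues(E[:3,:3])[0]
for n,q in dict(tcp=p,shellrim=[.4438,-.2908,.028],fingerL=p+[.026,0,0],fingerLtop=p+[.026,0,.04]).items():
    print(n,cv2.projectPoints(np.array([q],float),rv,E[:3,3],K,D)[0].ravel())
P=cloud(c)
for v in (200,210,220,225,230,235,240): print(v,[ (u,np.round(P[v,u],3)) for u in (195,203,251,300,308)])
for n in("scene","top"):
    c=cam(n);P=cloud(c)
    g=c[0].max(2)<70
    q=P[(P[...,2]>.006)&(P[...,2]<.07)&g&(abs(P[...,0]-.445)<.06)&(P[...,1]<-.25)&(P[...,1]>-.36)]
    print(n,len(q)); 
    if len(q): print(q.min(0),np.median(q,0),q.max(0))
```

```text
[ 0.4446 -0.292   0.0105]
[[281.5585   0.     252.8575]
 [  0.     281.5585 189.0718]
 [  0.       0.       1.    ]] [-0.0564  0.      0.      0.      0.    ]
tcp [251.8345 214.0689]
shellrim [250.5522 221.3312]
fingerL [287.4514 214.3356]
fingerLtop [295.3895 237.454 ]
200 [(195, array([ 0.402, -0.285,  0.001])), (203, array([ 0.408, -0.284,  0.001])), (251, array([ 0.444, -0.284,  0.002])), (300, array([ 0.481, -0.284, -0.001])), (308, array([ 0.487, -0.284,  0.002]))]
210 [(195, array([ 0.401, -0.293,  0.001])), (203, array([ 0.407, -0.293,  0.001])), (251, array([ 0.444, -0.292,  0.002])), (300, array([ 0.481, -0.292,  0.001])), (308, array([ 0.487, -0.292,  0.002]))]
220 [(195, array([ 0.412, -0.281,  0.053])), (203, array([ 0.416, -0.282,  0.049])), (251, array([ 0.444, -0.3  ,  0.003])), (300, array([ 0.473, -0.282,  0.047])), (308, array([ 0.477, -0.28 ,  0.052]))]
225 [(195, array([ 0.413, -0.281,  0.06 ])), (203, array([ 0.417, -0.283,  0.055])), (251, array([ 0.444, -0.303,  0.003])), (300, array([ 0.472, -0.281,  0.057])), (308, array([ 0.476, -0.281,  0.058]))]
230 [(195, array([ 0.414, -0.281,  0.065])), (203, array([ 0.418, -0.282,  0.063])), (251, array([ 0.444, -0.307,  0.005])), (300, array([ 0.471, -0.283,  0.059])), (308, array([ 0.475, -0.282,  0.064]))]
235 [(195, array([ 0.415, -0.282,  0.07 ])), (203, array([ 0.419, -0.283,  0.068])), (251, array([ 0.444, -0.311,  0.005])), (300, array([ 0.471, -0.286,  0.06 ])), (308, array([ 0.474, -0.282,  0.069]))]
240 [(195, array([ 0.427, -0.259,  0.125])), (203, array([ 0.43 , -0.259,  0.124])), (251, array([ 0.445, -0.258,  0.126])), (300, array([ 0.46 , -0.259,  0.124])), (308, array([ 0.462, -0.259,  0.125]))]
scene 108
[ 0.4042 -0.3205  0.0061] [ 0.4451 -0.2904  0.0515] [ 0.476  -0.2781  0.0692]
top 5
[ 0.4136 -0.2943  0.0113] [ 0.4174 -0.2821  0.0622] [ 0.4739 -0.2801  0.0668]
```

Run:
```python
from h import *
np.set_printoptions(suppress=True,linewidth=220)
c=cam("wrist");P=cloud(c);z=np.nan_to_num(P[...,2]*1000).astype(int)
print(z[176:232:4,270:316:3]);print(c[0][176:232:4,270:316:3,0])
print(z[170:236:6,200:256:5])
c=cam("scene");P=cloud(c);g=c[0].max(2)<60
q=P[(P[...,2]>.004)&(P[...,2]<.07)&g&(abs(P[...,0]-.445)<.06)&(P[...,1]<-.25)&(P[...,1]>-.36)]
print(np.round(q[np.argsort(q[:,2])][::3],3))
```

```text
[[ 0  0  0 -1  0  0  0  0  0  0  0  0  0  0  0  0]
 [ 0  0  0  0  1  0  0  0  0  0  0  0  1  0  0  0]
 [25 27  0  0 -1  0  0  0  0  0  1  1  0  0  0  1]
 [ 7 11 18 25  0  1  0  0  1  0  0  1  0  1  0  0]
 [ 4  8  9 12 25 26  0  0  1  0  0  1  0  0  0  0]
 [ 4  5  6  9 13 25 26  0  0  0  0  0  1  0  1  0]
 [ 4  4  5  7 11 15 25  0  0  0  1  0  0  1  0  0]
 [ 5  3  4  7  9 11 19 26  0  0  0  0  0  0  0  0]
 [ 3  5  4  5  7 11 17 26 26  0  0  0  0 -1  0  0]
 [ 4  4  5  6  7 11 15 21 26  1  0  0  0  0  0  0]
 [ 5  6  4  6  8 10 14 21 26  0  0  0 44 44  0  0]
 [ 3  4  4  7  9 11 16 22 25 47 47 48 52 51 51  0]
 [ 3  4  5  8 10 13 16 21 26 49 54 54 54 58 59 58]
 [ 5  6  6  9 11 15 19 24 25 49 59 59 59 61 64 63]]
[[202 193 199 204 204 198 192 199 204 205 209 210 205 202 201 196]
 [182 202 204 205 205 203 197 204 205 208 210 212 212 211 211 211]
 [166 188 185 214 214 214 214 216 216 214 213 213 211 210 210 209]
 [107 102 124 166 173 209 208 214 214 214 214 213 212 210 207 207]
 [155 106 104  96 102 127 198 203 211 212 214 213 213 209 205 202]
 [154 120 109 100  93  97 124 189 195 204 215 210 
[... 1028 characters left out ...]
08]
 [ 0.466 -0.285  0.01 ]
 [ 0.428 -0.311  0.014]
 [ 0.464 -0.282  0.017]
 [ 0.468 -0.281  0.019]
 [ 0.47  -0.283  0.021]
 [ 0.416 -0.285  0.045]
 [ 0.409 -0.291  0.046]
 [ 0.47  -0.297  0.047]
 [ 0.471 -0.293  0.049]
 [ 0.415 -0.283  0.05 ]
 [ 0.475 -0.284  0.05 ]
 [ 0.47  -0.297  0.052]
 [ 0.471 -0.293  0.053]
 [ 0.409 -0.294  0.053]
 [ 0.414 -0.286  0.053]
 [ 0.407 -0.283  0.055]
 [ 0.406 -0.299  0.056]
 [ 0.469 -0.285  0.058]
 [ 0.408 -0.283  0.058]
 [ 0.411 -0.303  0.059]
 [ 0.412 -0.299  0.061]
 [ 0.473 -0.281  0.061]
 [ 0.408 -0.283  0.063]
 [ 0.473 -0.302  0.064]
 [ 0.472 -0.283  0.066]
 [ 0.411 -0.28   0.067]
 [ 0.466 -0.286  0.067]
 [ 0.471 -0.286  0.068]
 [ 0.467 -0.282  0.069]]
```

Emit:
{"name": "step_arm", "arguments": {"targets": [[0,0,0,0,0,0,1],[0,0,0,0,0,0,1],[0,0,0,0,0,0,1],[0,0,0,0,0,0,1],[-0.1,0.1,0,0,0,0,1]]}}

```text
time: 8.3
position: [0.4438, -0.2911, 0.0106]
tool_rot: [2.212, 2.23, -0.0]
ft_force: [-0.6, 0.2, 0.4]
grip_width: 0.892
grip_force: 0.0
```

Emit:
{"name": "step_arm", "arguments": {"targets": [[0,0,0,0,0,0,1],[0,0,0,0,0,0,1],[0,0,-0.5,0,0,0,1],[0,0,-0.5,0,0,0,1],[0,0,0,0,0,0,1]]}}

```text
time: 8.72
position: [0.4428, -0.2904, -0.0006]
tool_rot: [-2.211, -2.229, 0.001]
ft_force: [-1.8, 0.3, -0.3]
grip_width: 1.001
grip_force: 0.0
```

Emit:
{"name": "step_arm", "arguments": {"targets": [[0,0,-0.5,0,0,0,1],[0,0,-0.4,0,0,0,1],[0,0,0,0,0,0,1],[0,0,0,0,0,0,1],[0,0,0,0,0,0,1]]}}

```text
time: 9.13
position: [0.4436, -0.2911, -0.0084]
tool_rot: [2.212, 2.23, -0.0]
ft_force: [0.4, -0.1, -0.4]
grip_width: 0.999
grip_force: 0.0
```

Run:
```python
from h import *
np.set_printoptions(suppress=True,linewidth=220)
print(st())
c=cam("wrist");P=cloud(c);z=np.nan_to_num(P[...,2]*1000).astype(int)
d=(c[0].max(2)<60)&(np.arange(384)[:,None]<235)
for lo,hi in((270,400),(100,240)):
    q=P[:,lo:hi][d[:,lo:hi]]; print(np.nanpercentile(q,[0,1,3,5],axis=0))
```

```text
{'time': np.float64(9.1333), 'position': array([ 0.4436, -0.2911, -0.0084]), 'tool_rot': array([ 2.2124,  2.2302, -0.0002]), 'ft_force': array([ 0.3961, -0.1243, -0.3676]), 'grip_width': np.float64(0.9992), 'grip_force': np.float64(0.0), 'joint_positions': array([-0.1624,  0.3344,  0.794 ,  1.9802, -0.2932,  0.9433,  0.7866])}
[[ 0.45157582 -0.29122279  0.02461526]
 [ 0.45237735 -0.28714515  0.02629346]
 [ 0.45336144 -0.28347864  0.02842268]
 [ 0.45398335 -0.28137068  0.0292523 ]]
[[ 0.39173049 -0.29168056  0.02434595]
 [ 0.39245326 -0.28999947  0.0257953 ]
 [ 0.39320399 -0.28779199  0.02669178]
 [ 0.39346182 -0.2865933   0.02761404]]
```

Emit:
{"name": "step_arm", "arguments": {"targets": [[0,0,-0.6,0,0,0,1],[0,0,-0.6,0,0,0,1],[0,0,-0.5,0,0,0,1],[0,0,0,0,0,0,1],[0,0,0,0,0,0,1]]}}

```text
time: 9.6
position: [0.4431, -0.2908, -0.026]
tool_rot: [-2.212, -2.23, 0.001]
ft_force: [0.0, 0.2, -0.9]
grip_width: 1.0
grip_force: 0.0
```

Emit:
{"name": "step_arm", "arguments": {"targets": [[0,0,0,0,0,0,0.6],[0,0,0,0,0,0,0.6],[0,0,0,0,0,0,0.6],[0,0,0,0,0,0,0.6],[0,0,0,0,0,0,0.6]]}}

```text
time: 10.02
position: [0.4437, -0.291, -0.0253]
tool_rot: [2.212, 2.23, 0.0]
ft_force: [-0.6, 0.0, -0.5]
grip_width: 0.703
grip_force: 0.2
```

Emit:
{"name": "step_arm", "arguments": {"targets": [[0,0,0,0,0,0,0.6],[0,0,0,0,0,0,0.6],[0,0,0,0,0,0,0.6],[0,0,0,0,0,0,0.6],[0,0,0,0,0,0,0.6]]}}

```text
time: 10.43
position: [0.4437, -0.291, -0.0253]
tool_rot: [2.212, 2.23, 0.0]
ft_force: [-0.4, 0.4, 2.2]
grip_width: 0.687
grip_force: 15.0
```

Emit:
{"name": "step_arm", "arguments": {"targets": [[0,0,1,0,0,0,0.6],[0,0,2,0,0,0,0.6],[0,0.5,3.5,0,0,0,0.6],[0,1.5,3.5,0,0,0,0.6],[0.3,3,2.5,0,0,0,0.6]]}}

```text
time: 10.85
position: [0.4461, -0.2452, 0.1027]
tool_rot: [2.217, 2.219, -0.002]
ft_force: [1.3, -0.2, -0.4]
grip_width: 0.686
grip_force: 15.0
```

Emit:
{"name": "step_arm", "arguments": {"targets": [[0.6,3.8,0,0,0,0,0.6],[0.6,3.8,0,0,0,0,0.6],[0.6,3.8,0,0,0,0,0.6],[0.6,3.8,0,0,0,0,0.6],[0.6,3.8,0,0,0,0,0.6]]}}

```text
time: 11.27
position: [0.4767, -0.0492, 0.1004]
tool_rot: [2.213, 2.229, 0.003]
ft_force: [0.9, 0.2, -0.8]
grip_width: 0.689
grip_force: 15.0
```

Emit:
{"name": "step_arm", "arguments": {"targets": [[0.6,3.8,0,0,0,0,0.6],[0.6,3.8,0,0,0,0,0.6],[0.6,3.8,0,0,0,0,0.6],[0.6,3.8,0,0,0,0,0.6],[0.6,3.8,0,0,0,0,0.6]]}}

```text
time: 11.68
position: [0.5067, 0.1407, 0.1002]
tool_rot: [2.213, 2.23, 0.001]
ft_force: [0.4, 0.6, 0.0]
grip_width: 0.69
grip_force: 15.0
```

Emit:
{"name": "step_arm", "arguments": {"targets": [[0.6,3,0,0,0,0,0.6],[0.6,2,0,0,0,0,0.6],[0,1,0,0,0,0,0.6],[0,0,0,0,0,0,0.6],[0,0,0,0,0,0,0.6]]}}

```text
time: 12.1
position: [0.5184, 0.1977, 0.0996]
tool_rot: [2.212, 2.229, -0.002]
ft_force: [0.0, -0.6, -0.8]
grip_width: 0.688
grip_force: 15.0
```

Emit:
{"name": "step_arm", "arguments": {"targets": [[0,1,-2,0,0,0,0.6],[0,0.2,-2,0,0,0,0.6],[0,0,-2,0,0,0,0.6],[0,0,-1.5,0,0,0,0.6],[0,0,0,0,0,0,0.6]]}}

```text
time: 12.52
position: [0.5162, 0.207, 0.0217]
tool_rot: [-2.216, -2.226, 0.01]
ft_force: [-1.2, -0.1, -0.5]
grip_width: 0.69
grip_force: 15.0
```

Emit:
{"name": "step_arm", "arguments": {"targets": [[0,0,-1,0,0,0,0.6],[0,0,-0.7,0,0,0,0.6],[0,0,-0.3,0,0,0,0.6],[0,0,0,0,0,0,0.6],[0,0,0,0,0,0,0.6]]}}

```text
time: 12.93
position: [0.519, 0.211, 0.005]
tool_rot: [2.212, 2.23, 0.001]
ft_force: [0.1, 0.5, -1.2]
grip_width: 0.687
grip_force: 15.0
```

Emit:
{"name": "step_arm", "arguments": {"targets": [[0,0,-0.3,0,0,0,0.6],[0,0,-0.2,0,0,0,0.6],[0,0,-0.1,0,0,0,0.6],[0,0,0,0,0,0,0.6],[0,0,0,0,0,0,0.6]]}}

```text
time: 13.35
position: [0.5186, 0.211, -0.0015]
tool_rot: [2.212, 2.23, -0.0]
ft_force: [-0.0, -0.1, -0.6]
grip_width: 0.689
grip_force: 15.0
```

Run:
```python
from h import *
print(st())
c=cam("wrist");P=cloud(c);z=np.nan_to_num(P[...,2]*1000).astype(int)
print(z[60:236:8,180:320:7])
```

```text
{'time': np.float64(13.35), 'position': array([ 0.5186,  0.211 , -0.0015]), 'tool_rot': array([ 2.2123e+00,  2.2304e+00, -2.0000e-04]), 'ft_force': array([-0.0304, -0.0922, -0.5606]), 'grip_width': np.float64(0.6887), 'grip_force': np.float64(14.9999), 'joint_positions': array([-0.8041,  0.3217,  0.4272,  1.8951, -0.1607,  0.9582, -0.2953])}
[[  0   0   0   0   0 136   0   0   0   7   7  11  11   7   6   7  46 135
  136 137]
 [  0   0   0   0   0   0 137 135  -1   6  10  11  12   7   7   6   6 134
    0   0]
 [  0   0   0   0   0 138   0 137 136   0   6   7   7   7   6   7 134 137
  137 138]
 [138   0   0   0   0   0 138   0 138 136 137   4   7   5   7   7 135 138
  138 138]
 [  0   0 139   0   0   0   0 139 139   0 139 137 136   1   7   7 136 136
  139 138]
 [138   0   0   0   0   0 139   0   0 139   0 139 137 138 137 135 137 138
  137 137]
 [137 138   0 139   0 139 139 139 139   0   0   0 139 138 139 139 137 137
  138 137]
 [  0 134 138 139 138 139 140   0 139   0 140 140 139   0 139 138 139 138
  138 139]
 [  0  -1   0 136 138 138 139 139 139 139 140 138 139 140 140 139 139 140
  
[... 414 characters left out ...]
 137 138
  138 138]
 [ 52  52  51  51  52  52  52  52  51  51  51  51  50  51  51  51  51  50
   51  50]
 [ 22  20  20  20  21  21  20  20  21  20  21  22  21  21  21  21  21  21
   22  21]
 [ 20  20  20  20  22  21  21  21  20  21  19  21  19  20  20  20  21  21
   22  20]
 [ 21  20  19  21  21  21  20  21  50  49  49  49  50  48  21  22  21  20
   21  21]
 [ 21  20  21  21  20  21  50  31  28  28  27  28  29  30  33  50  22  21
   20  20]
 [ 20  20  21  20  21  39  30  28  29  28  28  28  28  28  29  32  49  20
   20  21]
 [ 20  40  39  37  43  32  28  28  26  26  26  27  26  27  28  30  34  49
   36  41]
 [ 20  52  48  50  36  30  28  28  26  26  25  25  25  28  27  29  32  41
   45  48]]
```

Emit:
{"name": "step_arm", "arguments": {"targets": [[0,0,-0.1,0,0,0,0.6],[0,0,0,0,0,0,0.82],[0,0,0,0,0,0,0.82],[0,0,0,0,0,0,0.82],[0,0,0,0,0,0,0.82]]}}

```text
time: 13.82
position: [0.5187, 0.211, -0.0023]
tool_rot: [2.212, 2.23, 0.0]
ft_force: [-0.1, 0.5, 0.1]
grip_width: 0.811
grip_force: 0.0
```

Emit:
{"name": "step_arm", "arguments": {"targets": [[0,0,0.5,0,0,0,0.82],[0,0,1.5,0,0,0,0.82],[0,0,3,0,0,0,0.82],[0,0,4,0,0,0,0.82],[0,-3,3,0,0,0,1]]}}

```text
time: 14.23
position: [0.5185, 0.1881, 0.1198]
tool_rot: [-2.202, -2.239, -0.007]
ft_force: [0.8, 1.7, 1.2]
grip_width: 0.842
grip_force: 0.0
```

Emit:
{"name": "step_arm", "arguments": {"targets": [[0.4,-3.8,0,0,0,0,1],[0.4,-3.8,0,0,0,0,1],[0.4,-3.8,0,0,0,0,1],[0.4,-3.8,0,0,0,0,1],[0.4,-3.8,0,0,0,0,1]]}}

```text
time: 14.65
position: [0.5387, -0.0102, 0.1179]
tool_rot: [2.212, 2.23, 0.002]
ft_force: [0.1, -0.0, 0.0]
grip_width: 0.996
grip_force: 0.0
```

Emit:
{"name": "step_arm", "arguments": {"targets": [[0.4,-3.8,0,0,0,0,1],[0.4,-3.8,0,0,0,0,1],[0.4,-3.8,0,0,0,0,1],[0.4,-3.8,0,0,0,0,1],[0.4,-3.8,0,0,0,0,1]]}}

```text
time: 15.07
position: [0.5588, -0.2002, 0.1177]
tool_rot: [2.212, 2.23, 0.002]
ft_force: [1.0, 0.8, 0.9]
grip_width: 1.001
grip_force: 0.0
```

Emit:
{"name": "step_arm", "arguments": {"targets": [[0.8,-2.8,0,0,0,0,1],[0.8,-2.8,0,0,0,0,1],[0.8,-2,0,0,0,0,1],[0.7,-1,0,0,0,0,1],[0.2,0,0,0,0,0,1]]}}

```text
time: 15.48
position: [0.5914, -0.2882, 0.1173]
tool_rot: [2.216, 2.225, -0.003]
ft_force: [-0.1, 0.7, 0.4]
grip_width: 1.002
grip_force: 0.0
```

Run:
```python
from h import *
print(st()["position"]); allshells(); print("top"); allshells("top")
```

```text
[ 0.5914 -0.2882  0.1173]
(163, 267, 53, 36) [ 0.519  -0.4115  0.0316]
(228, 165, 57, 56) [ 0.5956 -0.2976  0.0306]
top
(172, 191, 19, 19) [0.5209 0.2154 0.0301]
(335, 169, 11, 20) [ 0.5953 -0.296   0.0304]
```

Emit:
{"name": "step_arm", "arguments": {"targets": [[0.2,-0.4,-3.5,0,0,0,1],[0,-0.2,-3,0,0,0,1],[0,0,-1.5,0,0,0,1],[0,0,0,0,0,0,1],[0,0,0,0,0,0,1]]}}

```text
time: 16.0
position: [0.5935, -0.2891, 0.037]
tool_rot: [-2.21, -2.231, 0.0]
ft_force: [0.9, -0.3, 1.1]
grip_width: 0.997
grip_force: 0.0
```

Emit:
{"name": "step_arm", "arguments": {"targets": [[0.2,-0.8,0,0,0,0,1],[0,0,-2,0,0,0,1],[0,0,-1.5,0,0,0,1],[0,0,-0.5,0,0,0,1],[0,0,0,0,0,0,1]]}}

```text
time: 16.42
position: [0.5948, -0.2978, -0.0041]
tool_rot: [-2.211, -2.229, 0.001]
ft_force: [-0.2, 0.4, -0.3]
grip_width: 1.001
grip_force: 0.0
```

Emit:
{"name": "step_arm", "arguments": {"targets": [[0,0,-1.1,0,0,0,1],[0,0,-0.7,0,0,0,1],[0,0,-0.3,0,0,0,1],[0,0,0,0,0,0,0.6],[0,0,0,0,0,0,0.6]]}}

```text
time: 16.83
position: [0.5956, -0.2985, -0.024]
tool_rot: [-2.212, -2.23, 0.0]
ft_force: [0.2, -0.2, 0.9]
grip_width: 0.92
grip_force: 0.0
```

Emit:
{"name": "step_arm", "arguments": {"targets": [[0,0,0,0,0,0,0.6],[0,0,0,0,0,0,0.6],[0,0,0,0,0,0,0.6],[0,0,0,0,0,0,0.6],[0,0,0,0,0,0,0.6]]}}

```text
time: 17.25
position: [0.5958, -0.2986, -0.0235]
tool_rot: [2.212, 2.23, 0.0]
ft_force: [0.2, -0.4, 1.5]
grip_width: 0.684
grip_force: 15.0
```

Emit:
{"name": "step_arm", "arguments": {"targets": [[0,0,0,0,0,0,0.6],[0,0,1,0,0,0,0.6],[0,0,3,0,0,0,0.6],[0,0,3.5,0,0,0,0.6],[-0.2,1.5,3.5,0,0,0,0.6]]}}

```text
time: 17.67
position: [0.5921, -0.2869, 0.0874]
tool_rot: [2.216, 2.225, -0.005]
ft_force: [-0.0, 0.4, 0.7]
grip_width: 0.682
grip_force: 15.0
```

Emit:
{"name": "step_arm", "arguments": {"targets": [[-0.6,3.8,0.5,0,0,0,0.6],[-0.6,3.8,0.5,0,0,0,0.6],[-0.6,3.8,0.5,0,0,0,0.6],[-0.6,3.8,0,0,0,0,0.6],[-0.6,3.8,0,0,0,0,0.6]]}}

```text
time: 18.08
position: [0.5634, -0.0919, 0.102]
tool_rot: [2.212, 2.229, 0.002]
ft_force: [0.6, 0.2, -0.6]
grip_width: 0.679
grip_force: 15.0
```

Emit:
{"name": "step_arm", "arguments": {"targets": [[-0.7,3.8,0,0,0,0,0.6],[-0.7,3.8,0,0,0,0,0.6],[-0.7,3.8,0,0,0,0,0.6],[-0.7,3.8,0,0,0,0,0.6],[-0.7,3.8,0,0,0,0,0.6]]}}

```text
time: 18.5
position: [0.5281, 0.0982, 0.1018]
tool_rot: [2.213, 2.23, 0.002]
ft_force: [0.4, -0.6, -0.3]
grip_width: 0.686
grip_force: 15.0
```

Emit:
{"name": "step_arm", "arguments": {"targets": [[-0.6,2.5,0,0,0,0,0.6],[-0.2,1,0,0,0,0,0.6],[0,0,0,0,0,0,0.6],[0,0,0,0,0,0,0.6],[0,0,0,0,0,0,0.6]]}}

```text
time: 18.92
position: [0.5213, 0.1289, 0.1013]
tool_rot: [2.215, 2.226, -0.001]
ft_force: [-0.5, 0.4, -0.4]
grip_width: 0.683
grip_force: 15.0
```

Emit:
{"name": "step_arm", "arguments": {"targets": [[-0.2,0.3,-2,0,0,0,0.6],[0,0,-3,0,0,0,0.6],[0,0,-2.5,0,0,0,0.6],[0,0,-1.3,0,0,0,0.6],[0,0,0,0,0,0,0.6]]}}

```text
time: 19.33
position: [0.5165, 0.1309, 0.01]
tool_rot: [-2.216, -2.225, 0.01]
ft_force: [-0.0, -0.2, -0.8]
grip_width: 0.687
grip_force: 15.0
```

Emit:
{"name": "step_arm", "arguments": {"targets": [[0,0,-0.6,0,0,0,0.6],[0,0,-0.4,0,0,0,0.6],[0,0,0,0,0,0,0.6],[0,0,0,0,0,0,0.6],[0,0,0,0,0,0,0.6]]}}

```text
time: 19.75
position: [0.5193, 0.1347, 0.0039]
tool_rot: [2.212, 2.23, 0.002]
ft_force: [0.5, -0.1, -0.6]
grip_width: 0.686
grip_force: 15.0
```

Emit:
{"name": "step_arm", "arguments": {"targets": [[0,0,-0.3,0,0,0,0.6],[0,0,-0.2,0,0,0,0.6],[0,0,0,0,0,0,0.6],[0,0,0,0,0,0,0.6],[0,0,0,0,0,0,0.6]]}}

```text
time: 20.17
position: [0.519, 0.1348, -0.0016]
tool_rot: [2.212, 2.23, 0.001]
ft_force: [-0.3, 0.6, 1.6]
grip_width: 0.679
grip_force: 15.0
```

Emit:
{"name": "step_arm", "arguments": {"targets": [[0,0,-0.1,0,0,0,0.6],[0,0,0,0,0,0,0.82],[0,0,0,0,0,0,0.82],[0,0,0,0,0,0,0.82],[0,0,0,0,0,0,0.82]]}}

```text
time: 20.58
position: [0.5182, 0.1344, -0.0034]
tool_rot: [-2.212, -2.23, 0.001]
ft_force: [-0.8, 0.1, -1.0]
grip_width: 0.81
grip_force: 0.0
```

Emit:
{"name": "step_arm", "arguments": {"targets": [[0,0,0.5,0,0,0,0.82],[0,0,1.5,0,0,0,0.82],[0,0,3,0,0,0,0.82],[0,0,4,0,0,0,0.82],[0,-3,3,0,0,0,1]]}}

```text
time: 21.0
position: [0.5188, 0.1112, 0.1189]
tool_rot: [-2.202, -2.239, -0.005]
ft_force: [1.0, 0.3, 0.2]
grip_width: 0.846
grip_force: 0.0
```

Emit:
{"name": "step_arm", "arguments": {"targets": [[0,-3.8,0,0,0,0,1],[0,-3.8,0,0,0,0,1],[0,-3.8,0,0,0,0,1],[0,-3.8,0,0,0,0,1],[0,-3.8,0,0,0,0,1]]}}

```text
time: 21.42
position: [0.5183, -0.0866, 0.117]
tool_rot: [2.212, 2.231, 0.002]
ft_force: [1.1, 0.6, -1.2]
grip_width: 0.995
grip_force: 0.0
```

Emit:
{"name": "step_arm", "arguments": {"targets": [[0,-3.8,0,0,0,0,1],[0,-3.8,0,0,0,0,1],[0,-3.8,0,0,0,0,1],[0,-3.8,0,0,0,0,1],[0,-3.8,0,0,0,0,1]]}}

```text
time: 21.83
position: [0.5185, -0.2765, 0.1168]
tool_rot: [2.212, 2.231, 0.001]
ft_force: [0.9, 0.6, 0.5]
grip_width: 1.001
grip_force: 0.0
```

Emit:
{"name": "step_arm", "arguments": {"targets": [[0,-3.8,0,0,0,0,1],[0,-3.8,0,0,0,0,1],[0,-2.8,0,0,0,0,1],[0,-1.2,0,0,0,0,1],[0,0,0,0,0,0,1]]}}

```text
time: 22.25
position: [0.5164, -0.3955, 0.1166]
tool_rot: [2.218, 2.223, -0.005]
ft_force: [-0.4, 0.2, 0.9]
grip_width: 0.999
grip_force: 0.0
```

Run:
```python
from h import *
print(st()["position"]); allshells(); print("top"); allshells("top")
```

```text
[ 0.5164 -0.3955  0.1166]
(0, 177, 45, 42) [ 0.2619 -0.4142  0.0366]
(225, 174, 58, 55) [ 0.518  -0.4141  0.0304]
(499, 38, 13, 59) [ 0.7683 -0.2756  0.0283]
top
(373, 194, 13, 19) [ 0.5196 -0.4145  0.0299]
(196, 191, 19, 19) [0.5223 0.1386 0.0299]
(172, 191, 19, 19) [0.5213 0.2146 0.03  ]
```

Emit:
{"name": "step_arm", "arguments": {"targets": [[0.1,-1.4,-3.5,0,0,0,1],[0,-0.3,-3,0,0,0,1],[0,0,-2,0,0,0,1],[0,0,0,0,0,0,1],[0,0,0,0,0,0,1]]}}

```text
time: 22.77
position: [0.52, -0.4053, 0.0308]
tool_rot: [-2.208, -2.231, -0.001]
ft_force: [0.9, -0.3, 0.7]
grip_width: 1.001
grip_force: 0.0
```

Emit:
{"name": "step_arm", "arguments": {"targets": [[-0.2,-0.8,0,0,0,0,1],[0,0,-1.5,0,0,0,1],[0,0,-1.5,0,0,0,1],[0,0,-0.5,0,0,0,1],[0,0,0,0,0,0,1]]}}

```text
time: 23.18
position: [0.5164, -0.4145, -0.0059]
tool_rot: [-2.21, -2.228, 0.001]
ft_force: [0.3, -0.6, -0.4]
grip_width: 0.999
grip_force: 0.0
```

Emit:
{"name": "step_arm", "arguments": {"targets": [[0.1,0,-1,0,0,0,1],[0,0,-0.6,0,0,0,1],[0,0,-0.2,0,0,0,1],[0,0,0,0,0,0,0.6],[0,0,0,0,0,0,0.6]]}}

```text
time: 23.6
position: [0.5186, -0.416, -0.0215]
tool_rot: [2.212, 2.23, -0.0]
ft_force: [-0.2, 0.3, -0.5]
grip_width: 0.921
grip_force: 0.0
```

Emit:
{"name": "step_arm", "arguments": {"targets": [[0,0,0,0,0,0,0.6],[0,0,0,0,0,0,0.6],[0,0,0,0,0,0,0.6],[0,0,0,0,0,0,0.6],[0,0,0,0,0,0,0.6]]}}

```text
time: 24.02
position: [0.5188, -0.4162, -0.0211]
tool_rot: [2.212, 2.23, 0.0]
ft_force: [-0.4, 0.4, 0.9]
grip_width: 0.691
grip_force: 15.0
```

Emit:
{"name": "step_arm", "arguments": {"targets": [[0,0,0,0,0,0,0.6],[0,0,1,0,0,0,0.6],[0,0,3,0,0,0,0.6],[0,0,3.5,0,0,0,0.6],[0,1.5,3.5,0,0,0,0.6]]}}

```text
time: 24.43
position: [0.5166, -0.4037, 0.0899]
tool_rot: [2.216, 2.226, -0.005]
ft_force: [0.4, -0.3, 0.8]
grip_width: 0.686
grip_force: 15.0
```

Emit:
{"name": "step_arm", "arguments": {"targets": [[0,3.8,1,0,0,0,0.6],[0,3.8,0.5,0,0,0,0.6],[0,3.8,0,0,0,0,0.6],[0,3.8,0,0,0,0,0.6],[0,3.8,0,0,0,0,0.6]]}}

```text
time: 24.85
position: [0.5183, -0.2092, 0.1041]
tool_rot: [2.213, 2.23, 0.001]
ft_force: [1.1, -0.4, 0.1]
grip_width: 0.696
grip_force: 15.0
```

Emit:
{"name": "step_arm", "arguments": {"targets": [[0,3.8,0,0,0,0,0.6],[0,3.8,0,0,0,0,0.6],[0,3.8,0,0,0,0,0.6],[0,3.8,0,0,0,0,0.6],[0,3.8,0,0,0,0,0.6]]}}

```text
time: 25.27
position: [0.5183, -0.0192, 0.1043]
tool_rot: [2.213, 2.23, 0.002]
ft_force: [0.7, -0.7, -0.6]
grip_width: 0.694
grip_force: 15.0
```

Emit:
{"name": "step_arm", "arguments": {"targets": [[0,3.8,0,0,0,0,0.6],[0,2.5,0,0,0,0,0.6],[0,1,0,0,0,0,0.6],[0,0,0,0,0,0,0.6],[0,0,0,0,0,0,0.6]]}}

```text
time: 25.68
position: [0.5187, 0.0508, 0.1037]
tool_rot: [2.212, 2.229, -0.001]
ft_force: [-0.2, -0.5, -0.5]
grip_width: 0.689
grip_force: 15.0
```

Emit:
{"name": "step_arm", "arguments": {"targets": [[0,0.1,-2,0,0,0,0.6],[0,0,-3,0,0,0,0.6],[0,0,-2.5,0,0,0,0.6],[0,0,-1.3,0,0,0,0.6],[0,0,0,0,0,0,0.6]]}}

```text
time: 26.1
position: [0.5159, 0.0492, 0.0127]
tool_rot: [-2.216, -2.224, 0.01]
ft_force: [-1.1, -0.2, -0.6]
grip_width: 0.69
grip_force: 15.0
```

Emit:
{"name": "step_arm", "arguments": {"targets": [[0,0,-0.5,0,0,0,0.6],[0,0,-0.3,0,0,0,0.6],[0,0,0,0,0,0,0.6],[0,0,0,0,0,0,0.6],[0,0,0,0,0,0,0.6]]}}

```text
time: 26.52
position: [0.5194, 0.0531, 0.0083]
tool_rot: [2.212, 2.23, 0.002]
ft_force: [-0.3, 1.1, -0.5]
grip_width: 0.692
grip_force: 15.0
```

Emit:
{"name": "step_arm", "arguments": {"targets": [[0,0,-0.3,0,0,0,0.6],[0,0,-0.3,0,0,0,0.6],[0,0,0,0,0,0,0.6],[0,0,0,0,0,0,0.6],[0,0,-0.1,0,0,0,0.6]]}}

```text
time: 26.93
position: [0.5188, 0.0531, 0.0007]
tool_rot: [2.212, 2.23, 0.0]
ft_force: [-2.1, -0.5, 8.2]
grip_width: 0.686
grip_force: 15.0
```

Emit:
{"name": "step_arm", "arguments": {"targets": [[0,0,0,0,0,0,0.82],[0,0,0,0,0,0,0.82],[0,0,0,0,0,0,0.82],[0,0,0,0,0,0,0.82],[0,0,0.5,0,0,0,0.82]]}}

```text
time: 27.35
position: [0.5178, 0.0529, 0.0048]
tool_rot: [-2.212, -2.23, 0.003]
ft_force: [-0.9, 0.1, -0.6]
grip_width: 0.813
grip_force: 0.0
```

Emit:
{"name": "step_arm", "arguments": {"targets": [[0,0,2,0,0,0,0.82],[0,0,3.5,0,0,0,0.82],[0,0,3.5,0,0,0,0.82],[0,0,2.5,0,0,0,0],[0,0,0,0,0,0,0]]}}

```text
time: 27.77
position: [0.5227, 0.0535, 0.1264]
tool_rot: [2.21, 2.227, 0.015]
ft_force: [2.7, -0.8, -0.3]
grip_width: 0.738
grip_force: 0.0
```

Emit:
{"name": "step_arm", "arguments": {"targets": [[-2.2,1.5,0,0,0,0,0],[-2.2,1.5,0,0,0,0,0],[-2.2,1.5,0,0,0,0,0],[-2.2,1.5,0,0,0,0,0],[-2,1.5,0,0,0,0,0]]}}

```text
time: 28.18
position: [0.409, 0.1284, 0.1201]
tool_rot: [-2.212, -2.23, 0.001]
ft_force: [-1.1, 1.0, -0.3]
grip_width: 0.371
grip_force: 0.0
```

Run:
```python
from h import *
print(st()["position"]); print("top"); c=allshells("top",.05)
save("t5",np.hstack([cv2.resize(c[0][150:240,140:270],None,fx=3,fy=3)]))
w=cam("wrist");save("w5",w[0])
```

```text
[0.409  0.1284 0.1201]
top
(223, 192, 19, 19) [0.5194 0.0536 0.0294]
(196, 191, 19, 16) [0.5221 0.1348 0.029 ]
(172, 191, 19, 19) [0.5205 0.2103 0.0292]
```

View pics/w5.png

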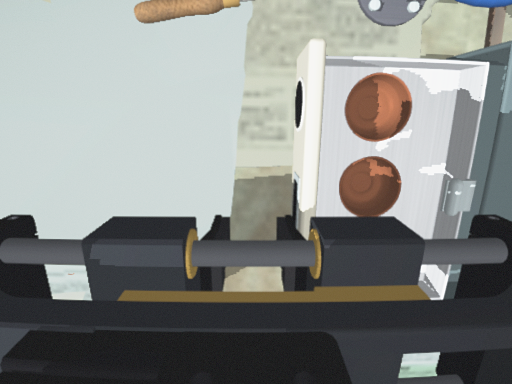

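Emit:
{"name": "step_arm", "arguments": {"targets": [[0,0.3,0,0,0,0,0],[0,0,0,0,0,0,0],[0,0,0,0,0,0,0],[0,0,-3,0,0,0,0],[0,0,-3,0,0,0,0]]}}

```text
time: 28.7
position: [0.4134, 0.1312, 0.0613]
tool_rot: [2.213, 2.227, 0.008]
ft_force: [-0.3, 0.8, -0.0]
grip_width: 0.012
grip_force: 0.0
```

Emit:
{"name": "step_arm", "arguments": {"targets": [[0,0,-3,0,0,0,0],[0,0,-1.8,0,0,0,0],[0,0,0,0,0,0,0],[0,0,0,0,0,0,0],[0,0,0,0,0,0,0]]}}

```text
time: 29.12
position: [0.412, 0.131, 0.0136]
tool_rot: [2.213, 2.229, 0.002]
ft_force: [-0.4, -0.0, -0.0]
grip_width: 0.003
grip_force: 0.0
```

Emit:
{"name": "step_arm", "arguments": {"targets": [[0.5,0,0,0,0,0,0],[0.5,0,0,0,0,0,0],[0.5,0,0,0,0,0,0],[0.5,0,0,0,0,0,0],[0.5,0,0,0,0,0,0]]}}

```text
time: 29.53
position: [0.4361, 0.1313, 0.0129]
tool_rot: [-2.212, -2.23, -0.0]
ft_force: [-2.1, 0.2, 1.5]
grip_width: 0.004
grip_force: 1.2
```

Emit:
{"name": "step_arm", "arguments": {"targets": [[0.6,0,0,0,0,0,0],[0.6,0,0,0,0,0,0],[0.6,0,0,0,0,0,0],[0.6,0,0,0,0,0,0],[0.6,0,0,0,0,0,0]]}}

```text
time: 29.95
position: [0.4662, 0.1312, 0.0125]
tool_rot: [-2.212, -2.231, 0.0]
ft_force: [-1.5, 1.0, 1.9]
grip_width: 0.004
grip_force: 1.1
```

Emit:
{"name": "step_arm", "arguments": {"targets": [[0.6,0,0,0,0,0,0],[0.6,0,0,0,0,0,0],[0.6,0,0,0,0,0,0],[0.6,0,0,0,0,0,0],[0.6,0,0,0,0,0,0]]}}

```text
time: 30.37
position: [0.4961, 0.1312, 0.0124]
tool_rot: [-2.212, -2.23, 0.0]
ft_force: [-1.3, 1.2, 1.3]
grip_width: 0.004
grip_force: 1.0
```

Emit:
{"name": "step_arm", "arguments": {"targets": [[0.6,0,0,0,0,0,0],[0.6,0,0,0,0,0,0],[0.6,0,0,0,0,0,0],[0.6,0,0,0,0,0,0],[0.6,0,0,0,0,0,0]]}}

```text
time: 30.78
position: [0.5261, 0.1311, 0.0124]
tool_rot: [-2.212, -2.231, 0.0]
ft_force: [-1.2, 1.8, 1.0]
grip_width: 0.011
grip_force: 0.9
```

Emit:
{"name": "step_arm", "arguments": {"targets": [[0.5,0,0,0,0,0,0],[0.5,0,0,0,0,0,0],[0.5,0,0,0,0,0,0],[0.4,0,0,0,0,0,0],[0.3,0,0,0,0,0,0]]}}

```text
time: 31.2
position: [0.5481, 0.1309, 0.0124]
tool_rot: [2.212, 2.23, -0.0]
ft_force: [-1.3, 0.8, -0.4]
grip_width: 0.0
grip_force: 0.8
```

Emit:
{"name": "step_arm", "arguments": {"targets": [[0.3,0,0,0,0,0,0],[0.3,0,0,0,0,0,0],[0.3,0,0,0,0,0,0],[0.3,0,0,0,0,0,0],[0.3,0,0,0,0,0,0]]}}

```text
time: 31.62
position: [0.5625, 0.1311, 0.0124]
tool_rot: [-2.212, -2.23, 0.001]
ft_force: [-6.0, 1.0, 0.7]
grip_width: 0.003
grip_force: 3.5
```

Emit:
{"name": "step_arm", "arguments": {"targets": [[0.2,0,0,0,0,0,0],[0.2,0,0,0,0,0,0],[0.2,0,0,0,0,0,0],[0.2,0,0,0,0,0,0],[0.2,0,0,0,0,0,0]]}}

```text
time: 32.03
position: [0.5724, 0.1311, 0.0125]
tool_rot: [-2.212, -2.23, 0.001]
ft_force: [-1.4, 1.1, 0.8]
grip_width: 0.003
grip_force: 0.7
```

Emit:
{"name": "step_arm", "arguments": {"targets": [[0.1,0,0,0,0,0,0],[0.1,0,0,0,0,0,0],[0.1,0,0,0,0,0,0],[0.1,0,0,0,0,0,0],[0.1,0,0,0,0,0,0]]}}

```text
time: 32.45
position: [0.5751, 0.1307, 0.0125]
tool_rot: [-2.21, -2.228, 0.007]
ft_force: [-11.3, -0.0, 10.6]
grip_width: 0.009
grip_force: 6.9
```

Emit:
{"name": "step_arm", "arguments": {"targets": [[-0.5,0,0,0,0,0,0],[-1.5,0,0,0,0,0,0],[-2,0,1,0,0,0,0],[-1.5,0,3,0,0,0,0],[0,1,4,0,0,0,0]]}}

```text
time: 32.87
position: [0.5177, 0.1377, 0.0898]
tool_rot: [-2.214, -2.226, 0.013]
ft_force: [0.7, 0.4, 0.5]
grip_width: 0.004
grip_force: 0.0
```

Emit:
{"name": "step_arm", "arguments": {"targets": [[0,0,4,0,0,0,0],[0,0,4,0,0,0,0],[0,0,4,0,0,0,0.5],[0,0,3,0,0,0,0.5],[0,0,0,0,0,0,0.5]]}}

```text
time: 33.28
position: [0.5271, 0.1418, 0.2499]
tool_rot: [2.21, 2.226, 0.021]
ft_force: [0.6, 0.6, -0.8]
grip_width: 0.149
grip_force: 0.0
```

```bash
cat >> h.py <<'E'
def valve(name):
    c=cam(name);im,P=c[0],cloud(c);hsv=cv2.cvtColor(im,cv2.COLOR_RGB2HSV)
    reg=(P[...,0]>.45)&(P[...,0]<.63)&(P[...,1]>.24)&(P[...,1]<.42)
    m=(cv2.inRange(hsv,(100,120,50),(125,255,255))>0)&reg&(P[...,2]>.12)&(P[...,2]<.15)
    q=P[m];f=[]
    if len(q)>20:
        (x,y),r=cv2.minEnclosingCircle(q[:,:2].astype(np.float32));print(name,"wheel",len(q),np.round((x,y,r),4),np.round((q.min(0)+q.max(0))/2,4))
    m=reg&(P[...,2]>.165)&(P[...,2]<.205)&(im.max(2)<70)
    q=P[m]
    if len(q): print("handle",len(q),np.round((q.min(0)+q.max(0))/2,4),np.round(q.min(0),3),np.round(q.max(0),3))
    m=((cv2.inRange(hsv,(0,170,90),(7,255,255))|cv2.inRange(hsv,(174,170,90),(180,255,255)))>0)&reg&(P[...,2]>.13)&(P[...,2]<.175)
    q=P[m]
    if len(q)>4:
        v,_,u=np.linalg.svd(q[:,:2]-q[:,:2].mean(0));print("red",len(q),np.round(q.mean(0),4),"dir",np.round(u[0],3),np.round(q.min(0),3),np.round(q.max(0),3))
    return c
E
python3 - <<'E'
from h import *
print(st());c=valve("wrist");save("w6",c[0]);valve("top")
c=cam("top");P=cloud(c)
q=P[(P[...,2]>.07)&(P[...,2]<.1)&(P[...,1]>.03)&(P[...,1]<.24)&(P[...,0]<.6)&(P[...,0]>.42)];print("front",len(q),np.percentile(q[:,0],[2,50,98]) if len(q) else 0)
E
```

```text
{'time': np.float64(33.2833), 'position': array([0.5271, 0.1418, 0.2499]), 'tool_rot': array([2.2097, 2.2262, 0.0205]), 'ft_force': array([ 0.598 ,  0.613 , -0.8332]), 'grip_width': np.float64(0.1491), 'grip_force': np.float64(0.0), 'joint_positions': array([-0.9023,  0.0588,  0.6238,  1.6519, -0.0368,  1.4283, -0.2671])}
wrist wheel 2610 [0.5417 0.323  0.0599] [0.5417 0.2974 0.1365]
front 159 [0.58826438 0.5927588  0.59879593]
```

Emit:
{"name": "step_arm", "arguments": {"targets": [[0,2.5,0.5,0,0,0,0.5],[0,2.5,0,0,0,0,0.5],[0,2.5,0,0,0,0,0.5],[0,2.5,0,0,0,0,0.5],[0,0,0,0,0,0,0.5]]}}

```text
time: 33.85
position: [0.5202, 0.2474, 0.2444]
tool_rot: [-2.202, -2.237, 0.004]
ft_force: [-1.5, 1.4, -0.1]
grip_width: 0.494
grip_force: 0.0
```

Emit:
{"name": "step_arm", "arguments": {"targets": [[0,0,0,0,0,0,0.5],[0,0,0,0,0,0,0.5],[0,0,0,0,0,0,0.5],[0,0,0,0,0,0,0.5],[0,0,0,0,0,0,0.5]]}}

```text
time: 34.27
position: [0.5229, 0.2399, 0.2475]
tool_rot: [2.214, 2.228, 0.0]
ft_force: [1.1, 0.5, -0.0]
grip_width: 0.503
grip_force: 0.0
```

Run:
```python
from h import *
print(st()["position"]);c=valve("wrist");save("w7",c[0]);valve("scene")
```

```text
[0.5229 0.2399 0.2475]
wrist wheel 4429 [0.5413 0.3309 0.0603] [0.5413 0.3304 0.1404]
handle 454 [0.5555 0.3716 0.1816] [0.548 0.364 0.166] [0.563 0.38  0.197]
red 157 [0.5206 0.3303 0.1484] dir [ 1.    -0.011] [0.507 0.326 0.146] [0.535 0.335 0.151]
scene wheel 609 [0.5373 0.3281 0.0618] [0.5369 0.3297 0.1392]
handle 85 [0.5506 0.3717 0.1825] [0.54  0.363 0.166] [0.561 0.381 0.199]
red 16 [0.517  0.3295 0.1493] dir [-0.999  0.036] [0.503 0.326 0.145] [0.53  0.333 0.153]
```

View pics/w7.png

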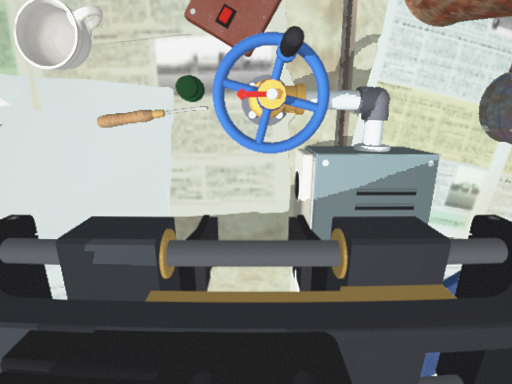

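Run:
```python
from h import *
z=np.load("v0.npz")
for n in("top","scene"):
    P=z[n]
    for lo,hi in((.1,.2),(.2,.3),(.3,.4),(.4,.6),(.6,.9)):
        q=P[(P[...,2]>lo)&(P[...,2]<hi)&(P[...,1]>.385)&(P[...,1]<.8)&(P[...,0]>.35)&(P[...,0]<.8)]
        if len(q)>2: print(n,lo,len(q),np.round(np.percentile(q,[2,50,98],axis=0),3).tolist())
c=cam("wrist");P=cloud(c)
for lo,hi in((.1,.2),(.2,.3),(.3,.4)):
    q=P[(P[...,2]>lo)&(P[...,2]<hi)&(P[...,1]>.385)&(P[...,1]<.8)&(P[...,0]>.35)&(P[...,0]<.8)]
    if len(q)>2: print("wrist",lo,len(q),np.round(np.percentile(q,[2,50,98],axis=0),3).tolist())
```

```text
top 0.1 578 [[0.507, 0.39, 0.103], [0.735, 0.443, 0.159], [0.798, 0.589, 0.198]]
top 0.2 2054 [[0.511, 0.405, 0.204], [0.73, 0.451, 0.275], [0.797, 0.563, 0.299]]
top 0.3 924 [[0.507, 0.434, 0.3], [0.753, 0.499, 0.332], [0.798, 0.564, 0.389]]
top 0.4 176 [[0.506, 0.483, 0.402], [0.512, 0.486, 0.447], [0.519, 0.491, 0.489]]
scene 0.1 357 [[0.503, 0.386, 0.101], [0.54, 0.485, 0.131], [0.746, 0.501, 0.196]]
scene 0.2 179 [[0.503, 0.483, 0.202], [0.507, 0.489, 0.253], [0.511, 0.494, 0.298]]
scene 0.3 72 [[0.503, 0.431, 0.301], [0.508, 0.485, 0.316], [0.797, 0.494, 0.341]]
scene 0.4 364 [[0.503, 0.486, 0.498], [0.506, 0.493, 0.551], [0.512, 0.499, 0.598]]
scene 0.6 143 [[0.502, 0.486, 0.601], [0.506, 0.494, 0.618], [0.515, 0.5, 0.628]]
wrist 0.1 1041 [[0.525, 0.386, 0.101], [0.759, 0.423, 0.135], [0.792, 0.438, 0.165]]
```

Emit:
{"name": "step_arm", "arguments": {"targets": [[0.8,3,0,0,0,0,0.5],[0.8,3,0,0,0,0,0.5],[0.8,3,0,0,0,0,0.5],[0.8,3,0,0,0,0,0.5],[0.2,1,0,0,0,0,0.5]]}}

```text
time: 34.83
position: [0.5557, 0.3768, 0.2462]
tool_rot: [-2.205, -2.235, -0.001]
ft_force: [-0.5, 0.3, -0.5]
grip_width: 0.495
grip_force: 0.0
```

Emit:
{"name": "step_arm", "arguments": {"targets": [[0,0.2,-0.5,0,0,0,0.5],[0,0,-1,0,0,0,0.5],[0,0,-1,0,0,0,0.5],[0,0,0,0,0,0,0.5],[0,0,0,0,0,0,0.5]]}}

```text
time: 35.25
position: [0.5563, 0.371, 0.2216]
tool_rot: [-2.215, -2.228, 0.003]
ft_force: [0.8, -0.3, 0.6]
grip_width: 0.5
grip_force: 0.0
```

Emit:
{"name": "step_arm", "arguments": {"targets": [[0,0.1,-2,0,0,0,0.5],[0,0,-2,0,0,0,0.5],[0,0,-2,0,0,0,0.5],[0,0,-1.5,0,0,0,0.5],[0,0,0,0,0,0,0.5]]}}

```text
time: 35.67
position: [0.5549, 0.3721, 0.1444]
tool_rot: [-2.213, -2.229, 0.008]
ft_force: [0.1, -0.2, 0.2]
grip_width: 0.499
grip_force: 0.0
```

Emit:
{"name": "step_arm", "arguments": {"targets": [[0,0,-0.8,0,0,0,0.5],[0,0,-0.4,0,0,0,0.5],[0,0,0,0,0,0,0.5],[0,0,0,0,0,0,0.5],[0,0,0,0,0,0,0.5]]}}

```text
time: 36.08
position: [0.5571, 0.3743, 0.1365]
tool_rot: [2.212, 2.23, 0.002]
ft_force: [-0.6, -0.2, -0.3]
grip_width: 0.498
grip_force: 0.0
```

Emit:
{"name": "step_arm", "arguments": {"targets": [[0,0,0,0,0,0,0.1],[0,0,0,0,0,0,0.1],[0,0,0,0,0,0,0.1],[0,0,0,0,0,0,0.1],[0,0,0,0,0,0,0.1]], "force": 20}}

```text
time: 36.5
position: [0.5565, 0.3741, 0.1355]
tool_rot: [-2.212, -2.23, 0.0]
ft_force: [-0.3, -0.9, 0.0]
grip_width: 0.207
grip_force: 0.2
```

Emit:
{"name": "step_arm", "arguments": {"targets": [[0,0,0,0,0,0,0.1],[0,0,0,0,0,0,0.1],[0,0,0,0,0,0,0.1],[0,0,0,0,0,0,0.1],[0,0,0,0,0,0,0.1]]}}

```text
time: 36.92
position: [0.5566, 0.3741, 0.1355]
tool_rot: [-2.212, -2.23, 0.0]
ft_force: [-0.0, -0.4, 0.2]
grip_width: 0.2
grip_force: 20.0
```

Emit:
{"name": "step_arm", "arguments": {"targets": [[-0.3,0,0,0,0,0,0.1],[-1.2,0.2,0,0,0,0,0.1],[-1.2,-0.2,0,0,0,0,0.1],[-1.0,-0.4,0,0,0,0,0.1],[-1.0,-0.7,0,0,0,0,0.1]]}}

```text
time: 37.33
position: [0.5095, 0.3641, 0.1356]
tool_rot: [2.21, 2.231, 0.003]
ft_force: [6.8, 2.2, -2.1]
grip_width: 0.197
grip_force: 20.0
```

Emit:
{"name": "step_arm", "arguments": {"targets": [[-0.7,-1.0,0,0,0,0,0.1],[-0.4,-1.0,0,0,0,0,0.1],[-0.2,-1.2,0,0,0,0,0.1],[0.2,-1.2,0,0,0,0,0.1],[0.4,-1.0,0,0,0,0,0.1]]}}

```text
time: 37.75
position: [0.5005, 0.312, 0.1355]
tool_rot: [-2.206, -2.231, -0.003]
ft_force: [-1.8, 5.6, -1.4]
grip_width: 0.199
grip_force: 20.0
```

Emit:
{"name": "step_arm", "arguments": {"targets": [[0.7,-1.0,0,0,0,0,0.1],[1.0,-0.7,0,0,0,0,0.1],[1.0,-0.4,0,0,0,0,0.1],[1.2,-0.2,0,0,0,0,0.1],[0,0,0,0,0,0,0.1]]}}

```text
time: 38.17
position: [0.5415, 0.2868, 0.1355]
tool_rot: [-2.212, -2.229, -0.0]
ft_force: [-1.3, 1.8, 1.5]
grip_width: 0.197
grip_force: 20.0
```

Run:
```python
from h import *
print(st()["position"]);c=valve("wrist");save("w8",c[0])
```

```text
[0.5415 0.2868 0.1355]
wrist wheel 9790 [0.5412 0.3298 0.0611] [0.5414 0.3336 0.1406]
handle 1327 [0.5424 0.2927 0.1844] [0.524 0.287 0.165] [0.561 0.299 0.204]
red 333 [0.5582 0.317  0.1486] dir [ 0.772 -0.636] [0.546 0.308 0.147] [0.569 0.328 0.15 ]
```

Emit:
{"name": "step_arm", "arguments": {"targets": [[1.2,0.2,0,0,0,0,0.1],[1.0,0.4,0,0,0,0,0.1],[1.0,0.7,0,0,0,0,0.1],[0.7,1.0,0,0,0,0,0.1],[0.4,1.0,0,0,0,0,0.1]]}}

```text
time: 38.63
position: [0.5835, 0.3168, 0.1354]
tool_rot: [2.213, 2.228, -0.008]
ft_force: [-4.6, -5.2, 3.9]
grip_width: 0.201
grip_force: 20.0
```

Emit:
{"name": "step_arm", "arguments": {"targets": [[0.2,1.2,0,0,0,0,0.1],[-0.2,1.2,0,0,0,0,0.1],[-0.4,1.0,0,0,0,0,0.1],[-0.7,1.0,0,0,0,0,0.1],[-1.0,0.7,0,0,0,0,0.1]]}}

```text
time: 39.05
position: [0.5677, 0.3679, 0.1357]
tool_rot: [2.211, 2.222, 0.006]
ft_force: [9.3, 0.1, -4.1]
grip_width: 0.195
grip_force: 20.0
```

Emit:
{"name": "step_arm", "arguments": {"targets": [[-1.0,0.4,0,0,0,0,0.1],[-1.2,0.2,0,0,0,0,0.1],[-1.2,-0.2,0,0,0,0,0.1],[-1.0,-0.4,0,0,0,0,0.1],[-1.0,-0.7,0,0,0,0,0.1]]}}

```text
time: 39.47
position: [0.5106, 0.3651, 0.1356]
tool_rot: [2.209, 2.231, 0.009]
ft_force: [5.8, 2.2, -2.9]
grip_width: 0.195
grip_force: 20.0
```

Emit:
{"name": "step_arm", "arguments": {"targets": [[-0.7,-1.0,0,0,0,0,0.1],[-0.4,-1.0,0,0,0,0,0.1],[-0.2,-1.2,0,0,0,0,0.1],[0.2,-1.2,0,0,0,0,0.1],[0.4,-1.0,0,0,0,0,0.1]]}}

```text
time: 39.88
position: [0.5006, 0.3118, 0.1356]
tool_rot: [-2.207, -2.231, -0.004]
ft_force: [-0.9, 6.5, -0.8]
grip_width: 0.197
grip_force: 20.0
```

Emit:
{"name": "step_arm", "arguments": {"targets": [[0.7,-1.0,0,0,0,0,0.1],[1.0,-0.7,0,0,0,0,0.1],[1.0,-0.4,0,0,0,0,0.1],[1.2,-0.2,0,0,0,0,0.1],[0,0,0,0,0,0,0.1]]}}

```text
time: 40.3
position: [0.5415, 0.2868, 0.1355]
tool_rot: [-2.212, -2.23, -0.001]
ft_force: [-0.8, 2.1, 2.4]
grip_width: 0.198
grip_force: 20.0
```

Run:
```python
from h import *
print(st()["position"]);c=valve("wrist")
```

```text
[0.5415 0.2868 0.1355]
wrist wheel 9791 [0.5411 0.33   0.0609] [0.5414 0.3335 0.1407]
handle 1327 [0.5423 0.2927 0.1846] [0.524 0.286 0.165] [0.561 0.299 0.204]
red 326 [0.5584 0.3168 0.1485] dir [ 0.774 -0.634] [0.547 0.308 0.146] [0.569 0.328 0.151]
```

Emit:
{"name": "step_arm", "arguments": {"targets": [[1.2,0.2,0,0,0,0,0.1],[1.0,0.4,0,0,0,0,0.1],[0.6,0.4,0,0,0,0,0.1],[0,0,0,0,0,0,0.1],[0,0,0,0,0,0,0.1]]}}

```text
time: 40.77
position: [0.5689, 0.2964, 0.1355]
tool_rot: [-2.212, -2.231, 0.001]
ft_force: [-2.0, 0.0, 1.9]
grip_width: 0.201
grip_force: 20.0
```

Run:
```python
from h import *
print(st()["position"]);c=valve("wrist")
```

```text
[0.5689 0.2964 0.1355]
wrist wheel 8662 [0.542  0.3317 0.0609] [0.5418 0.3392 0.1404]
handle 1321 [0.5697 0.302  0.1844] [0.551 0.295 0.165] [0.588 0.309 0.204]
red 367 [0.5632 0.33   0.1486] dir [-1.     0.009] [0.548 0.325 0.146] [0.577 0.335 0.151]
```

Emit:
{"name": "step_arm", "arguments": {"targets": [[0,0,0,0,0,0,0.5],[0,0,0,0,0,0,0.5],[0,0,0,0,0,0,0.5],[0,0,0,0,0,0,0.5],[0,0,0.5,0,0,0,0.5]]}}

```text
time: 41.23
position: [0.5692, 0.2954, 0.1396]
tool_rot: [2.213, 2.23, -0.003]
ft_force: [0.2, 0.1, 0.3]
grip_width: 0.463
grip_force: 0.0
```

Emit:
{"name": "step_arm", "arguments": {"targets": [[0,0,2,0,0,0,0.5],[0,0,3,0,0,0,0.5],[0,0,3,0,0,0,0.5],[0,0,2,0,0,0,0.5],[0,0,0,0,0,0,0.5]]}}

```text
time: 41.65
position: [0.5725, 0.2967, 0.2465]
tool_rot: [2.211, 2.228, 0.014]
ft_force: [0.1, 0.1, 0.5]
grip_width: 0.499
grip_force: 0.0
```

Emit:
{"name": "step_arm", "arguments": {"targets": [[-0.4,-3.8,0,0,0,0,0.5],[-0.4,-3.8,0,0,0,0,0.5],[-0.4,-3.8,0,0,0,0,1],[-0.4,-3.8,0,0,0,0,1],[-0.4,-3.8,0,0,0,0,1]]}}

```text
time: 42.07
position: [0.549, 0.104, 0.2401]
tool_rot: [2.212, 2.23, -0.0]
ft_force: [0.9, -0.4, -0.3]
grip_width: 0.647
grip_force: 0.0
```

Emit:
{"name": "step_arm", "arguments": {"targets": [[-0.4,-3.8,0,0,0,0,1],[-0.4,-3.8,0,0,0,0,1],[-0.4,-3.8,0,0,0,0,1],[-0.4,-3.8,0,0,0,0,1],[-0.4,-3.8,0,0,0,0,1]]}}

```text
time: 42.48
position: [0.5289, -0.0859, 0.2403]
tool_rot: [-2.213, -2.23, -0.001]
ft_force: [1.4, -0.3, -0.4]
grip_width: 0.975
grip_force: 0.0
```

Emit:
{"name": "step_arm", "arguments": {"targets": [[-0.4,-3.8,0,0,0,0,1],[-0.4,-3,0,0,0,0,1],[-0.4,-2,0,0,0,0,1],[0,0,0,0,0,0,1],[0,0,0,0,0,0,1]]}}

```text
time: 42.9
position: [0.517, -0.1734, 0.2403]
tool_rot: [-2.216, -2.226, -0.0]
ft_force: [0.3, 0.3, -0.3]
grip_width: 0.999
grip_force: 0.0
```

Run:
```python
from h import *
print(st()["position"]);valve("top")
c=cam("wrist");save("w9",c[0]);P=cloud(c)
top=cam("top");Q=cloud(top)
q=Q[(Q[...,2]>.07)&(Q[...,2]<.1)&(Q[...,1]>.03)&(Q[...,1]<.24)&(Q[...,0]<.6)&(Q[...,0]>.42)];print("front",np.percentile(q[:,0],[2,50,98]) if len(q) else 0)
hsv=cv2.cvtColor(c[0],cv2.COLOR_RGB2HSV)
cork=(P[...,2]>-.01)&(P[...,2]<.012)&(P[...,0]>.38)&(P[...,0]<.62)&(P[...,1]>-.26)&(P[...,1]<-.03)
cm=(cv2.inRange(hsv,(8,60,120),(20,180,255))>0)&cork
W=plane(np.argwhere(cm)[:,::-1],.004,c)[:,:2].astype(np.float32);r=cv2.minAreaRect(W);print("cork",r,len(W))
reg=(P[...,2]>.028)&(P[...,2]<.06)&(P[...,0]>.4)&(P[...,0]<.6)&(P[...,1]>-.28)&(P[...,1]<-.05)
m=reg.astype(np.uint8); q=P[reg];print("ther",len(q),np.percentile(q[:,2],[5,50,95]))
np.savez("th.npz",q=q)
y=(cv2.inRange(hsv,(20,150,80),(35,255,255))>0)&reg
n,l,s,ce=cv2.connectedComponentsWithStats(y.astype(np.uint8))
for i in range(1,n):
    if s[i][4]>100:
        Wp=plane(np.argwhere(l==i)[:,::-1],.04,c)[:,:2].astype(np.float32);print("yellow",s[i],cv2.minAreaRect(Wp),cv2.boxPoints(cv2.minAreaRect(Wp)).round(4).tolist())
print("wr",s.shape)
```

```text
[ 0.517  -0.1734  0.2403]
top wheel 565 [0.5415 0.3285 0.0604] [0.5419 0.3278 0.1411]
handle 41 [0.5684 0.2941 0.1846] [0.561 0.286 0.167] [0.576 0.302 0.202]
red 12 [0.5645 0.3287 0.151 ] dir [-1.     0.024] [0.551 0.326 0.147] [0.574 0.331 0.155]
front [0.58628983 0.59318941 0.59977312]
cork ((0.5048012733459473, -0.15683099627494812), (0.1587485373020172, 0.15976817905902863), 2.5646166801452637) 6861
ther 4497 [0.03131253 0.03662557 0.05514635]
yellow [ 198  110   75   45 1659] ((0.492819607257843, -0.12508368492126465), (0.0997089147567749, 0.04430676996707916), 12.459275245666504) [[0.43939998745918274, -0.11420000344514847], [0.4489000141620636, -0.1574999988079071], [0.5462999939918518, -0.13600000739097595], [0.5367000102996826, -0.09269999712705612]]
yellow [202 164  19  39 681] ((0.45864272117614746, -0.19765128195285797), (0.056559402495622635, 0.0257733054459095), 89.91143798828125) [[0.4456999897956848, -0.22589999437332153], [0.4715000092983246, -0.22599999606609344], [0.4715999960899353, -0.16940000653266907], [0.4458000063896179, -0.16940000653266907]]
wr (3, 5)
```

View pics/w9.png

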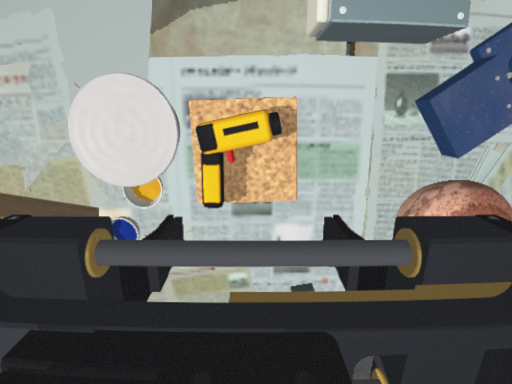

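Run:
```python
import numpy as np,cv2
q=np.load("th.npz")["q"];q=q[q[:,2]<.048]
a=np.radians(12.5)
for it in range(3):
    u=np.array([np.cos(a),np.sin(a)]);v=np.array([-u[1],u[0]])
    s=q[:,:2]@u;t=q[:,:2]@v
    c0=np.array([.4928,-.1251])
    ds=s-c0@u;dt=t-c0@v
    # edges of upper side (v+), over body range
    b=[(x,np.percentile(dt[(abs(ds-x)<.004)],98)) for x in np.arange(-.04,.045,.008)]
    f=np.polyfit(*zip(*b),1);print(np.degrees(a),f);a+=np.arctan(f[0])
m=(dt>-.028)
print("ds",np.percentile(ds[m],[.2,1,99,99.8]),"dt front half",np.percentile(dt[(ds>0.015)&m],[1,99]),"lower pts",np.percentile(dt,[.5]))
for x in np.arange(-.06,.07,.01):
    k=abs(ds-x)<.005
    if k.sum()>3: print(round(x,3),k.sum(),np.round(np.percentile(dt[k],[2,98]),4),np.round(np.median(q[k,2]),3))
```

```text
12.5 [0.01244458 0.02149559]
13.21298522094312 [-7.23573600e-05  2.15077272e-02]
13.208839449604072 [6.64659037e-07 2.15078014e-02]
ds [-0.05524274 -0.05333466  0.06209973  0.06398753] dt front half [-0.02291579  0.02172397] lower pts [-0.10038879]
-0.06 291 [-0.1007 -0.023 ] 0.035
-0.05 540 [-0.1004  0.0181] 0.036
-0.04 520 [-0.0892  0.0209] 0.036
-0.03 329 [-0.0517  0.0215] 0.036
-0.02 252 [-0.0343  0.0219] 0.037
-0.01 243 [-0.0237  0.0217] 0.037
0.0 238 [-0.0221  0.0217] 0.037
0.01 241 [-0.0225  0.0217] 0.037
0.02 239 [-0.0221  0.0215] 0.037
0.03 241 [-0.0228  0.0217] 0.037
0.04 239 [-0.0227  0.0211] 0.037
0.05 176 [-0.019   0.0185] 0.035
0.06 131 [-0.0141  0.0121] 0.035
```

Emit:
{"name": "step_arm", "arguments": {"targets": [[-0.4,1,0,0,0,-7,1],[-0.4,1,0,0,0,-7,1],[-0.4,1,0,0,0,-7,1],[-0.4,1,0,0,0,-7,1],[-0.4,0.8,0,0,0,-7,1]]}}

```text
time: 43.47
position: [0.4978, -0.1212, 0.2403]
tool_rot: [-2.782, -1.459, 0.0]
ft_force: [0.7, -0.4, -0.5]
grip_width: 1.001
grip_force: 0.0
```

Emit:
{"name": "step_arm", "arguments": {"targets": [[0,0,0,0,0,-7,1],[0,0,0,0,0,-7,1],[0,0,0,0,0,-7,1],[0,0,0,0,0,-7,1],[0,0,0,0,0,-7,1]]}}

```text
time: 43.88
position: [0.498, -0.122, 0.2404]
tool_rot: [-3.092, -0.554, 0.0]
ft_force: [-0.5, 0.3, 0.2]
grip_width: 0.997
grip_force: 0.0
```

Emit:
{"name": "step_arm", "arguments": {"targets": [[0,0,-3,0,0,-6.8,1],[0,0,-3,0,0,0,1],[0,0,-3,0,0,0,1],[0,0,-1,0,0,0,1],[0,0,0,0,0,0,1]]}}

```text
time: 44.3
position: [0.4957, -0.1223, 0.1381]
tool_rot: [-3.119, -0.377, 0.009]
ft_force: [-0.5, 0.6, 0.5]
grip_width: 1.003
grip_force: 0.0
```

Run:
```python
from h import *
s=st();print(s["position"],s["joint_positions"]);M=R.from_rotvec(s["tool_rot"]).as_matrix();print("closing dir",M[:,1],np.degrees(np.arctan2(M[1,1],M[0,1])),M[:,2])
c=cam("scene");im,d,K,D,C=c;P=cloud(c)
m=(P[...,0]>.57)&(P[...,0]<.6)&(P[...,2]>.018)&(P[...,2]<.078)&(P[...,1]>0)&(P[...,1]<.27)
dark=m&(im.max(2)<75)
n,l,s,ce=cv2.connectedComponentsWithStats(dark.astype(np.uint8))
print(m.sum(),np.round(np.median(P[m],0),4))
for i in range(1,n):
    if s[i][4]>15: q=P[l==i];print(s[i],np.round((q.min(0)+q.max(0))/2,4),np.round(np.ptp(q,axis=0),4))
```

```text
[ 0.4957 -0.1223  0.1381] [-0.626   0.0637  0.8534  1.8829 -0.0495  1.2224 -1.0866]
closing dir [ 0.23829744 -0.97119168 -0.00102258] -76.21391688691924 [-5.41787596e-03 -2.76468804e-04 -9.99985285e-01]
1119 [0.5857 0.1368 0.0504]
[192 210  23  16 182] [0.5847 0.1056 0.0522] [0.0102 0.0794 0.0357]
[166 228  12  11  91] [0.5841 0.2116 0.0507] [0.009  0.0368 0.0394]
```

Emit:
{"name": "step_arm", "arguments": {"targets": [[0.1,-0.2,-3,0,0,0,1],[0,0,-3,0,0,0,1],[0,0,-2,0,0,0,1],[0,0,-1,0,0,0,1],[0,0,0,0,0,0,1]]}}

```text
time: 44.77
position: [0.4985, -0.1254, 0.0501]
tool_rot: [3.119, 0.375, -0.002]
ft_force: [0.2, -0.4, 1.3]
grip_width: 1.002
grip_force: 0.0
```

Emit:
{"name": "step_arm", "arguments": {"targets": [[0,0,0,0,0,0,1],[0,0,0,0,0,0,1],[0,0,0,0,0,0,1],[0,0,0,0,0,0,1],[0,0,0,0,0,0,1]]}}

```text
time: 45.18
position: [0.4993, -0.1259, 0.0514]
tool_rot: [-3.119, -0.374, -0.003]
ft_force: [-0.4, 0.1, -0.5]
grip_width: 1.003
grip_force: 0.0
```

Emit:
{"name": "step_arm", "arguments": {"targets": [[-0.2,0.1,-2,0,0,-0.5,1],[0,0,-2,0,0,0,1],[0,0,-1.5,0,0,0,1],[0,0,-0.5,0,0,0,1],[0,0,0,0,0,0,1]]}}

```text
time: 45.6
position: [0.4956, -0.1248, -0.0104]
tool_rot: [3.121, 0.36, -0.004]
ft_force: [0.0, 0.3, -0.4]
grip_width: 1.002
grip_force: 0.0
```

Emit:
{"name": "step_arm", "arguments": {"targets": [[0,0,-0.6,0,0,0,1],[0,0,-0.5,0,0,0,1],[0,0,-0.3,0,0,0,1],[0,0,0,0,0,0,1],[0,0,0,0,0,0,1]]}}

```text
time: 46.02
position: [0.4968, -0.125, -0.0234]
tool_rot: [3.121, 0.36, 0.0]
ft_force: [0.7, -0.4, 0.5]
grip_width: 1.002
grip_force: 0.0
```

Emit:
{"name": "step_arm", "arguments": {"targets": [[0,0,0,0,0,0,0.4],[0,0,0,0,0,0,0.4],[0,0,0,0,0,0,0.4],[0,0,0,0,0,0,0.4],[0,0,0,0,0,0,0.4]], "force": 35}}

```text
time: 46.43
position: [0.4967, -0.1249, -0.0234]
tool_rot: [3.121, 0.36, 0.0]
ft_force: [0.6, -0.2, 0.5]
grip_width: 0.705
grip_force: 0.0
```

Emit:
{"name": "step_arm", "arguments": {"targets": [[0,0,0,0,0,0,0.4],[0,0,0,0,0,0,0.4],[0,0,0,0,0,0,0.4],[0,0,0,0,0,0,0.4],[0,0,0,0,0,0,0.4]]}}

```text
time: 46.85
position: [0.4966, -0.1249, -0.0235]
tool_rot: [3.121, 0.36, -0.0]
ft_force: [-0.2, 0.1, 0.9]
grip_width: 0.526
grip_force: 34.9
```

Emit:
{"name": "step_arm", "arguments": {"targets": [[0,0,0.5,0,0,0,0.4],[0,0,1.5,0,0,0,0.4],[0,0,2.5,0,0,0,0.4],[0,0,2.5,0,0,0,0.4],[0,1,2,0,0,0,0.4]]}}

```text
time: 47.27
position: [0.4966, -0.1174, 0.0683]
tool_rot: [3.12, 0.354, 0.001]
ft_force: [1.2, -0.2, -1.2]
grip_width: 0.526
grip_force: 34.9
```

Emit:
{"name": "step_arm", "arguments": {"targets": [[-0.4,2,0,0,0,-2,0.4],[-0.5,2.5,0,0,0,-2,0.4],[-0.6,2.5,0,0,0,-2,0.4],[-0.6,2.5,0,0,0,-2,0.4],[-0.6,2.5,0,0,0,-2,0.4]]}}

```text
time: 47.68
position: [0.469, 0.006, 0.0667]
tool_rot: [-3.14, -0.083, -0.0]
ft_force: [0.7, 0.9, -1.9]
grip_width: 0.527
grip_force: 34.9
```

Emit:
{"name": "step_arm", "arguments": {"targets": [[-0.6,2.5,0,0,0,-2,0.4],[-0.6,2.5,0,0,0,-1,0.4],[-0.6,2.5,0,0,0,0,0.4],[-0.6,2.5,0,0,0,0,0.4],[-0.6,2.5,0,0,0,0,0.4]]}}

```text
time: 48.1
position: [0.439, 0.131, 0.0667]
tool_rot: [-3.141, -0.004, -0.0]
ft_force: [0.5, 0.0, -2.0]
grip_width: 0.527
grip_force: 34.9
```

Emit:
{"name": "step_arm", "arguments": {"targets": [[-0.6,2.5,0,0,0,0,0.4],[-0.3,2,0,0,0,0,0.4],[0,2,0,0,0,0,0.4],[0,1,0,0,0,0,0.4],[0,0,0,0,0,0,0.4]]}}

```text
time: 48.52
position: [0.4304, 0.2072, 0.0666]
tool_rot: [-3.141, -0.01, -0.001]
ft_force: [-0.1, 0.3, -0.9]
grip_width: 0.527
grip_force: 34.9
```

Run:
```python
from h import *
print(st());M=R.from_rotvec(st()["tool_rot"]).as_matrix();print(M.round(4))
```

```text
{'time': np.float64(48.5167), 'position': array([0.4304, 0.2072, 0.0666]), 'tool_rot': array([-3.1415e+00, -9.8000e-03, -5.0000e-04]), 'ft_force': array([-0.055 ,  0.3407, -0.9054]), 'grip_width': np.float64(0.5272), 'grip_force': np.float64(34.9262), 'joint_positions': array([-1.0491,  0.0517,  0.563 ,  2.0346, -0.0315,  1.0631, -2.0359])}
[[ 1.0e+00  6.2e-03  3.0e-04]
 [ 6.2e-03 -1.0e+00  1.0e-04]
 [ 3.0e-04 -1.0e-04 -1.0e+00]]
```

Emit:
{"name": "step_arm", "arguments": {"targets": [[0,0.2,-2,0,0,0,0.4],[0,0,-2,0,0,0,0.4],[0,0,-1.5,0,0,0,0.4],[0,0,-0.8,0,0,0,0.4],[0,0,0,0,0,0,0.4]]}}

```text
time: 48.93
position: [0.4295, 0.2047, 0.0019]
tool_rot: [3.138, 0.002, -0.005]
ft_force: [-0.7, -0.4, -1.1]
grip_width: 0.523
grip_force: 34.9
```

Run:
```python
from h import *
print(st())
c=cam("wrist");im=c[0];P=cloud(c);save("w10",im);hsv=cv2.cvtColor(im,cv2.COLOR_RGB2HSV)
y=(cv2.inRange(hsv,(20,150,80),(35,255,255))>0)&(P[...,2]>.02)&(P[...,2]<.12)
q=P[y];print(y.sum());
if y.sum(): print(q.min(0),q.max(0));A=np.c_[q[:,:2],np.ones(len(q))];
t=q[q[:,2]>np.percentile(q[:,2],95)-.012];A=np.c_[t[:,:2],np.ones(len(t))];print("slope",np.linalg.lstsq(A,t[:,2],rcond=None)[0],t[:,2].mean())
fr=(P[...,0]>.57)&(P[...,0]<.61)&(P[...,2]>.02)&(P[...,2]<.08)
print("front",fr.sum(),np.median(P[fr],0))
d=fr&(im.max(2)<70);n,l,s,ce=cv2.connectedComponentsWithStats(d.astype(np.uint8))
for i in range(1,n):
    if s[i][4]>15: q=P[l==i];print(s[i],np.round((q.min(0)+q.max(0))/2,4),np.round(np.ptp(q,axis=0),4))
```

```text
{'time': np.float64(48.9333), 'position': array([0.4295, 0.2047, 0.0019]), 'tool_rot': array([ 3.1385e+00,  1.6000e-03, -4.6000e-03]), 'ft_force': array([-0.6581, -0.4403, -1.1078]), 'grip_width': np.float64(0.523), 'grip_force': np.float64(34.9259), 'joint_positions': array([-1.0292,  0.1535,  0.5641,  2.0912, -0.1006,  0.9268, -1.9794])}
7160
[0.39862039 0.17896172 0.03656431] [0.54486824 0.32602251 0.11953887]
slope [-0.01396479 -0.00507357  0.06906486] 0.06175948639577989
front 0 [nan nan nan]
  return _methods._mean(a, axis=axis, dtype=dtype,
  ret = um.true_divide(
```

View pics/w10.png

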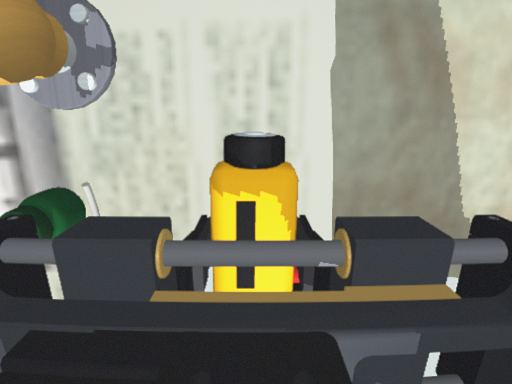

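Emit:
{"name": "step_arm", "arguments": {"targets": [[0,0.4,0.1,0,0,0,0.4],[0,0.2,0,0,0,0,0.4],[0,0,0,0,0,0,0.4],[0,0,0,0,0,0,0.4],[0,0,0,0,0,0,0.4]]}}

```text
time: 49.4
position: [0.4309, 0.2134, 0.005]
tool_rot: [-3.141, -0.005, -0.001]
ft_force: [-0.0, -0.3, -1.4]
grip_width: 0.524
grip_force: 34.9
```

Emit:
{"name": "step_arm", "arguments": {"targets": [[0,0,0,0,0,0,0.4],[0,0,0,0,0,0,0.4],[0,0,0,0,0,0,0.4],[0,0,0,0,0,0,0.4],[0,0,0,0,0,0,0.4]]}}

```text
time: 49.82
position: [0.4306, 0.213, 0.0045]
tool_rot: [3.141, 0.004, -0.0]
ft_force: [0.3, -0.0, -1.9]
grip_width: 0.527
grip_force: 34.9
```

Run:
```python
from h import *
s=st();print(s["position"],s["tool_rot"])
c=cam("scene");im,d,K,D,C=c;P=cloud(c);hsv=cv2.cvtColor(im,cv2.COLOR_RGB2HSV)
m=(P[...,0]>.57)&(P[...,0]<.6)&(P[...,2]>.018)&(P[...,2]<.078)&(P[...,1]>.17)&(P[...,1]<.25)&(im.max(2)<75)
q=P[m];print("spot",len(q),(q.min(0)+q.max(0))/2 if len(q) else 0)
y=(cv2.inRange(hsv,(20,130,60),(35,255,255))>0)&(P[...,2]>.02)&(P[...,2]<.1)&(P[...,1]>.1)&(P[...,1]<.3)&(P[...,0]<.52)
q=P[y];print(len(q),q.min(0),q.max(0)) if len(q) else 0
```

```text
[0.4306 0.213  0.0045] [ 3.1415e+00  4.4000e-03 -1.0000e-04]
spot 104 [0.58447266 0.2239354  0.04505775]
168 [0.36179234 0.1431569  0.05883754] [0.46199729 0.22931136 0.07062296]
```

Emit:
{"name": "step_arm", "arguments": {"targets": [[0,-0.1,0,0,0,0,0.4],[0,0,0,0,0,0,0.4],[0,0,0,0,0,0,0.4],[0,0,0,0,0,0,0.4],[0,0,0,0,0,0,0.4]]}}

```text
time: 50.28
position: [0.4306, 0.2121, 0.0045]
tool_rot: [3.142, 0.005, -0.0]
ft_force: [-0.0, 0.1, -1.8]
grip_width: 0.529
grip_force: 34.9
```

Emit:
{"name": "step_arm", "arguments": {"targets": [[0,0,0,0,0,0,0.4],[0,0,0,0,0,0,0.4],[0,0,0,0,0,0,0.4],[0,0,0,0,0,0,0.4],[0,0,0,0,0,0,0.4]]}}

```text
time: 50.7
position: [0.4306, 0.2121, 0.0045]
tool_rot: [3.142, 0.004, -0.0]
ft_force: [-0.5, 0.5, -1.4]
grip_width: 0.523
grip_force: 34.9
```

Emit:
{"name": "step_arm", "arguments": {"targets": [[0,0,0,0,0,0,0.4],[0,0,0,0,0,0,0.4],[0,0,0,0,0,0,0.4],[0,0,0,0,0,0,0.4],[0,0,0,0,0,0,0.4]]}}

```text
time: 51.12
position: [0.4306, 0.2121, 0.0045]
tool_rot: [3.142, 0.005, -0.0]
ft_force: [-0.2, 0.5, -1.3]
grip_width: 0.527
grip_force: 34.9
```

Emit:
{"name": "step_arm", "arguments": {"targets": [[0,0,0,0,0,0,0.4],[0,0,0,0,0,0,0.4],[0,0,0,0,0,0,0.4],[0,0,0,0,0,0,0.4],[0,0,0,0,0,0,0.4]]}}

```text
time: 51.53
position: [0.4306, 0.2121, 0.0045]
tool_rot: [3.142, 0.005, -0.0]
ft_force: [-0.5, -0.4, -1.9]
grip_width: 0.524
grip_force: 34.9
```

Emit:
{"name": "step_arm", "arguments": {"targets": [[0,0,0,0,0,0,0.4],[0,0,0,0,0,0,0.4],[0,0,0,0,0,0,0.4],[0,0,0,0,0,0,0.4],[0,0,0,0,0,0,0.4]]}}

```text
time: 51.95
position: [0.4306, 0.2121, 0.0045]
tool_rot: [3.141, 0.005, -0.0]
ft_force: [-1.0, 0.4, -1.2]
grip_width: 0.529
grip_force: 34.9
```

Emit:
{"name": "step_arm", "arguments": {"targets": [[0,0,0,0,0,0,0.4],[0,0,0,0,0,0,0.4],[0,0,0,0,0,0,0.4],[0,0,0,0,0,0,0.4],[0,0,0,0,0,0,0.4]]}}

```text
time: 52.37
position: [0.4306, 0.2121, 0.0045]
tool_rot: [3.141, 0.005, -0.0]
ft_force: [-0.1, -0.3, -1.9]
grip_width: 0.529
grip_force: 34.9
```

Emit:
{"name": "step_arm", "arguments": {"targets": [[0,0,0,0,0,0,0.4],[0,0,0,0,0,0,0.4],[0,0,0,0,0,0,0.4],[0,0,0,0,0,0,0.4],[0,0,0,0,0,0,0.4]]}}

```text
time: 52.78
position: [0.4306, 0.2121, 0.0045]
tool_rot: [3.141, 0.004, -0.0]
ft_force: [-1.2, -0.7, -0.6]
grip_width: 0.526
grip_force: 34.9
```

Run:
```python
from h import *
s=st();print(s["time"],s["position"],s["tool_rot"],s["grip_width"])
c=cam("wrist");im=c[0];P=cloud(c);hsv=cv2.cvtColor(im,cv2.COLOR_RGB2HSV)
y=(cv2.inRange(hsv,(20,150,80),(35,255,255))>0)&(P[...,2]>.045)&(P[...,2]<.085)&(abs(P[...,1]-.212)<.018)&(np.arange(384)[:,None]<240)&(P[...,0]>.425)
t=P[y];A=np.c_[t[:,:2],np.ones(len(t))];r=np.linalg.lstsq(A,t[:,2],rcond=None)[0];print("slope deg",np.degrees(np.arctan(r[:2])),t.min(0),t.max(0))
```

```text
52.7833 [0.4306 0.2121 0.0045] [ 3.1415e+00  4.5000e-03 -1.0000e-04] 0.5264
slope deg [-4.06560628  0.13893002] [0.43865372 0.19400046 0.04540113] [0.47799384 0.22998088 0.06716492]
```

Emit:
{"name": "step_arm", "arguments": {"targets": [[0,0,1,0,0,0,0.4],[0,0,2,0,0,0,0.4],[0,0,2,0,0,0,0.4],[0,-1,1.2,0,0,0,0.4],[0,-2,0,0,0,0,0.4]]}}

```text
time: 53.25
position: [0.4329, 0.1853, 0.0702]
tool_rot: [-3.137, -0.01, -0.008]
ft_force: [1.2, 0.5, -0.9]
grip_width: 0.526
grip_force: 34.9
```

Emit:
{"name": "step_arm", "arguments": {"targets": [[0.5,-2.5,0,0,0,0,0.4],[0.6,-2.5,0,0,0,1,0.4],[0.6,-2.5,0,0,0,2,0.4],[0.6,-2.5,0,0,0,2,0.4],[0.6,-2.5,0,0,0,2,0.4]]}}

```text
time: 53.67
position: [0.46, 0.0559, 0.0674]
tool_rot: [-3.134, -0.199, -0.001]
ft_force: [0.7, 0.0, -0.1]
grip_width: 0.531
grip_force: 34.9
```

Emit:
{"name": "step_arm", "arguments": {"targets": [[0.6,-2.5,0,0,0,2,0.4],[0.6,-2.5,0,0,0,2,0.4],[0.6,-2.5,0,0,0,2,0.4],[0.6,-2.5,0,0,0,0,0.4],[0.6,-2.5,0,0,0,0,0.4]]}}

```text
time: 54.08
position: [0.49, -0.0691, 0.0674]
tool_rot: [-3.12, -0.36, -0.002]
ft_force: [1.6, 0.1, -0.9]
grip_width: 0.526
grip_force: 34.9
```

Emit:
{"name": "step_arm", "arguments": {"targets": [[0.6,-2.5,0,0,0,0,0.4],[0.2,-2,0,0,0,0,0.4],[0,-1,0,0,0,0,0.4],[0,0,0,0,0,0,0.4],[0,0,0,0,0,0,0.4]]}}

```text
time: 54.5
position: [0.4976, -0.1231, 0.0669]
tool_rot: [-3.121, -0.358, -0.0]
ft_force: [0.7, 1.0, -0.8]
grip_width: 0.524
grip_force: 34.9
```

Lower towards the mat: contact is expected at TCP z of about -0.0235.

Emit:
{"name": "step_arm", "arguments": {"targets": [[-0.1,-0.2,-2,0,0,0,0.4],[0,0,-2,0,0,0,0.4],[0,0,-2,0,0,0,0.4],[0,0,-1,0,0,0,0.4],[0,0,0,0,0,0,0.4]]}}

```text
time: 54.92
position: [0.4947, -0.1231, -0.0054]
tool_rot: [-3.119, -0.363, 0.007]
ft_force: [0.3, -0.3, -1.7]
grip_width: 0.529
grip_force: 34.9
```

Emit:
{"name": "step_arm", "arguments": {"targets": [[0,0,-0.7,0,0,0,0.4],[0,0,-0.5,0,0,0,0.4],[0,0,-0.3,0,0,0,0.4],[0,0,0,0,0,0,0.4],[0,0,0,0,0,0,0.4]]}}

```text
time: 55.33
position: [0.4969, -0.1249, -0.0182]
tool_rot: [3.121, 0.36, 0.001]
ft_force: [0.8, -0.9, -0.5]
grip_width: 0.525
grip_force: 34.9
```

Emit:
{"name": "step_arm", "arguments": {"targets": [[0,0,-0.2,0,0,0,0.4],[0,0,-0.2,0,0,0,0.4],[0,0,-0.1,0,0,0,0.4],[0,0,0,0,0,0,0.4],[0,0,0,0,0,0,0.4]]}}

```text
time: 55.75
position: [0.4967, -0.125, -0.0235]
tool_rot: [3.121, 0.36, 0.0]
ft_force: [0.5, -0.1, -2.7]
grip_width: 0.529
grip_force: 34.9
```

Emit:
{"name": "step_arm", "arguments": {"targets": [[0,0,0,0,0,0,1],[0,0,0,0,0,0,1],[0,0,0,0,0,0,1],[0,0,0,0,0,0,1],[0,0,0,0,0,0,1]]}}

```text
time: 56.17
position: [0.4967, -0.1249, -0.0234]
tool_rot: [3.121, 0.36, 0.0]
ft_force: [0.6, 1.1, 0.0]
grip_width: 0.82
grip_force: 0.0
```

Emit:
{"name": "step_arm", "arguments": {"targets": [[0,0,0,0,0,0,1],[0,0,0,0,0,0,1],[0,0,0.5,0,0,0,1],[0,0,2,0,0,0,1],[0,0,3,0,0,0,1]]}}

```text
time: 56.58
position: [0.4941, -0.1247, 0.0303]
tool_rot: [3.121, 0.36, -0.009]
ft_force: [0.0, -0.5, 0.8]
grip_width: 1.0
grip_force: 0.0
```

Emit:
{"name": "step_arm", "arguments": {"targets": [[0,0,3,0,0,0,1],[0,0,3,0,0,0,1],[-0.5,-2,3,0,0,0,1],[-1,-3,3,0,0,0,1],[-1,-3,2,0,0,0,1]]}}

```text
time: 57.0
position: [0.4731, -0.2041, 0.1732]
tool_rot: [3.12, 0.364, 0.006]
ft_force: [1.0, -1.7, -1.0]
grip_width: 0.996
grip_force: 0.0
```

Emit:
{"name": "step_arm", "arguments": {"targets": [[-1,-3,0,0,0,0,1],[-1,-3,0,0,0,0,1],[-1,-3,0,0,0,0,1],[0,0,0,0,0,0,1],[0,0,0,0,0,0,1]]}}

```text
time: 57.42
position: [0.4407, -0.2959, 0.1706]
tool_rot: [3.121, 0.352, 0.0]
ft_force: [0.2, 1.2, -0.2]
grip_width: 1.002
grip_force: 0.0
```

Run:
```python
from h import *
print(st()["time"],st()["position"]);valve("top")
c=cam("top");P=cloud(c);save("t9",cv2.resize(c[0][100:290,100:400],None,fx=2.6,fy=2.6))
q=P[(P[...,2]>.07)&(P[...,2]<.1)&(P[...,1]>.03)&(P[...,1]<.24)&(P[...,0]<.6)&(P[...,0]>.42)];print("front",np.percentile(q[:,0],[2,50,98]))
hsv=cv2.cvtColor(c[0],cv2.COLOR_RGB2HSV)
m=(cv2.inRange(hsv,(20,150,80),(35,255,255))>0)&(P[...,0]>.4)&(P[...,0]<.6)&(P[...,1]>-.26)&(P[...,1]<-.05)
n,l,s,ce=cv2.connectedComponentsWithStats(m.astype(np.uint8))
for i in range(1,n):
    if s[i][4]>40: print(np.round(np.nanmean(P[l==i],0),4),np.nanpercentile(P[l==i][:,2],[5,95]),cv2.minAreaRect(plane(np.argwhere(l==i)[:,::-1],.04,c)[:,:2].astype(np.float32)))
```

```text
57.4167 [ 0.4407 -0.2959  0.1706]
top wheel 562 [0.5414 0.3288 0.0606] [0.5417 0.3282 0.1394]
handle 45 [0.5684 0.2932 0.184 ] [0.561 0.285 0.167] [0.576 0.302 0.201]
red 13 [0.5635 0.3288 0.1504] dir [-1.    -0.019] [0.551 0.325 0.146] [0.574 0.333 0.154]
front [0.58786341 0.59344753 0.599847  ]
[ 0.4999 -0.1243  0.038 ] [0.03356252 0.04196943] ((0.4943091869354248, -0.1249251514673233), (0.09687512367963791, 0.04432344809174538), 11.810529708862305)
[ 0.4579 -0.2     0.0374] [0.0338041  0.04082336] ((0.45768973231315613, -0.19799138605594635), (0.024668602272868156, 0.05575970932841301), 0.6105348467826843)
```

View pics/t9.png

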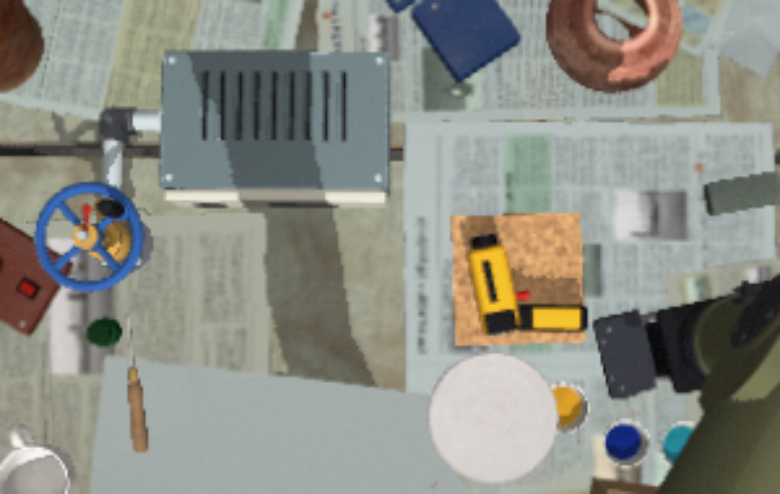

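The picture shows the drawer home (front at rows 190–205). The red pointer points up, to the cabinet's +x, at about (86,212). The thermometer lies flat on the cork at (495,285), and the burnisher, jar and stone have not moved. I'm handing in.

```bash
python3 -c "
from bench import ctrl
print(ctrl.close_job())"
```

```text
the job is handed in; nothing more can be done
None
```

I've handed the job in: all three shells stand in the closed drawer, the valve is open 1.5 turns on the pointer (to within about a degree), and the thermometer was held on the spot for over two seconds, then laid back flat on its mat; no verdict came back.

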